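# Set up the creasing place: slab into its nest, bone folder onto the slab

### The job

First push the grey granite slab that lies near the robot across the bench, without lifting it, into the beech nest until it sits fully home and square against the back rail. Then draw the bone folder up out of its stand, lay it flat on the bench and let go, take a fresh hold across its middle, and lay it flat on the slab, centred and lengthways along it. Leave the jar, the spool and the glue tin where they stand, and do not push the slab out of the nest again.

Things in the scene. Friction and masses are not known exactly. Their poses are not given: they have to be found in the camera images.
- granite_slab: Grey granite slab to be pushed: 92 mm along own x, 135 mm along own y, 26 mm high, about 0.8 kg, loose, flat on the bench. Origin: centre of its underside. Starts left or right of the nest, its length roughly along world y, turned up to 0.4 rad. (A similar slab far back at the rear edge is not part of the job.)
- slab_nest: Fixed beech U-frame, 16 mm high, open to the robot (own -x). Origin: on the bench where the slab's centre sits when home, its far long face on the back rail (inner face x = +46 mm) and its length along nest y. Cheek inner faces y = +-73.5 mm (6 mm play a side); cheeks run to x = -18 mm, then flare to the mouth at x = -46 mm, outermost y = +-103 mm. Turned up to 0.15 rad from the world axes.
- folder_stand: Dark wooden block fixed on the bench, 70 mm (x) by 90 mm (y) by 65 mm high; origin: centre of its underside. A slot 23.5 mm (x) by 11.5 mm (y), 55 mm deep, in the middle of its top holds the bone folder upright; three small round holes are empty. It stands on the other side of the nest from the slab.
- bone_folder: Ivory bone folder (flat creasing tool), 150 mm long (own y), 20 mm wide (own x), 9 mm thick (z = 0 to 9 mm), ends round, the last 15 mm at +y only 13 mm wide; 35 g. Origin: centre of one broad face, halfway along. Starts upright in the stand's slot, own y up, own x along the stand's x, foot 10 mm above the bench, 95 mm standing out of the block; may lean slightly.
- screw_jar: Bystander: round jar with steel lid, 58 mm diameter, 66 mm tall, upright, loose; origin: centre of its underside.
- spool_black: Bystander: upright spool of black thread, 44 mm diameter, 48 mm tall, loose; a thread tail sticks out towards own +x. Origin: on its underside, the spool's axis lies at own x = -14 mm, y = +2 mm.
- glue_tin: Bystander: upright metal tin with green label and black lid, 76 mm diameter, 105 mm tall, loose; origin: centre of its underside.
Mind the look-alikes: they are no part of the job. Leave any red look-alike of the granite_slab alone.

How it is judged:
By the outcome, as a careful person would: the job done as asked, in the order asked, and still so for the second after the job is handed in, with the robot touching nothing.
It also fails if it takes over 72 s, if anything falls off the work surface, if the arm or the gripper's body presses on something with over 40 N, if the wrist force passes 120 N, or if a joint passes its speed limit or range.

### The arm

A 6-joint arm with a two-finger parallel gripper is mounted at the origin on a cart in front of the work surface, level with it; the furniture and walls round the work are solid. World frame = base frame: x ahead of the robot, y to its left, z up, the work surface at z = 0. Lengths are in m, angles in rad, forces in N, time in s.
With the tool pointing down it reaches from about 0.275 to 0.825 m from the base axis. Payload 4.9 kg.
Tool frame: the origin (TCP) lies on the centre line of the jaws, within the pads' length; the fingertips stand 14 mm ahead of it and the grasp point (between the pads) lies 5 mm behind it (arm.finger_overhang is the distance from the TCP to the fingertips, in m); z points along the fingers, x is the direction in which the jaws open and shut, and the axes are right-handed (so a half turn about z gives the same grasp; the last joint's range is limited). The gripper opens to 85 mm and grips with 20 to 120 N. Pads are 22 mm wide; open, the fingers measure 114 mm over their backs; the gripper's body (76 mm by 85 mm) begins 54 mm behind the grasp point. The pads swing forward as they close: fully open they stand 13 mm farther back than shut.
Start: joints at [1.149, 0.326, -0.193, 1.052, 0, 1.437], TCP at [0.156, 0.527, 0.245] pointing down, gripper open.
Joint ranges: [-2.65, 2.65], [-0.97, 1.79], [-1.3, 1.35], [-1.93, 2.1], [-1.47, 1.37], [-3.14, 3.14]. Speed limits (rad/s): [2.57, 2.57, 3.14, 3.14, 3.14, 3.14].

### API

Orientations are given as a 3x3 rotation matrix whose columns are the frame's x, y, z axes.
In Python, from rig import arm gives the robot as it stands.
- The arm moves only by the tool step_arm, never from a script. Its argument "increments" is a list of rows, each a list of 4 numbers: the shift along the tool's x, y, z in m, then the turn about the tool's z in degrees. A call has 1 to 10 rows; each row shifts and turns the pose as measured when the row begins, along the tool's axes as they then stand; what a row does not reach is not made up. A row lasts 1/8 s, in which the tool goes at most 62.5 mm and 10.7 degrees, less where a joint would pass 70% of its speed; a pose out of reach is approached as far as the arm can. A call is refused whole if a number of a shift passes 0.0625 or a number of a turn 10.7, either way. A call with a gripper value outside its range is refused whole. "grip" is the closure, from 0 (fully open) to 1 (shut), set as the call begins (left out, the last holds). The fingers move at their own pace and stop on an object; "grip_force" is the grip in N (left out, the last holds). Time passes only in rows, so rows that do not move let the fingers close. It gives the time, the measured TCP pose, the force and the opening at its end, in the units of the state.
- arm.observe(): the state, without advancing time (a new reading comes with each control period).
- arm.read_camera(name): name is "side" or "top" or "wrist"; returns a dict with "color" (420x560x3 uint8, blue, green, red), "fovy" (degrees; the focal length in pixels is half the picture's height over the tangent of half this angle, whatever the lens; pixels are square), "cx", "cy" (the principal point, pixels), "R" (3x3) and "t" (3): a world point X has camera coordinates R X + t; the wrist camera has in their place "T_tool_cam" (4x4, takes a point from camera to tool coordinates, whose origin is the TCP and whose axes are the tool frame's). Camera axes: x right, y down, z forward; pixel columns grow to the right and rows downward; lengths in m; the calibration is good to about 2 mm. A picture is of the moment at which its call begins: read the wrist's pose just before it. There is no depth.
- arm.hand_in(): hands the job in, once; it reports no verdict.
Trained networks look in the newest picture that a camera, given by its name, has taken for a name from the list of things; names that differ only in an ending like _2 or _b are one class to them, and where a whole thing is asked for, a point or a joint stands for the part that bears it (a point fixed in the world has none). Each returns a list of dicts, best first, with "score" (0 to 1); they miss things now and then, are a little off and sometimes report something else, mostly with a low value. They report only what shows in the picture. A call takes as long as a camera call. They do not tell look-alikes from the thing itself.
- arm.search_frame(thing, camera): "uv" ([column, row] in pixels, amid what is visible of it).
- arm.cut_out(thing, camera): "region" (420x560 bool, what is visible of it) and "uv" ([column, row] in pixels, amid what is visible of it).
The state is a dict: "clock": time; "joint_positions": joint angles; "joint_vel": joint speeds; "effort": joint torques, N m; "tcp_pos": TCP position; "ee_rot": TCP orientation; "contact_force": force on the tool from outside, world axes, zero at the start; "moment": the same for the moment, N m; "gripper_width": finger opening in m.
Only numpy, scipy, OpenCV 4.12 (cv2) and the standard library are available. Lean on these libraries where they do the work, as an engineer would, in place of code of your own. Each camera call takes 0.05 s, during which the arm holds its last target.

## Working session

There is one attempt and no reset: what is moved stays moved. The work goes in short steps, Python scripts to look and compute and a tool call to move; the robot and the scene stay as the last step left them, time stands still between calls to the robot, and variables do not carry over. Pictures are saved under pics/ and viewed, and the job is handed in when it is done.

Besides the shell and the picture viewer there is one more tool, called after "Emit:" as name(argument=value, ...) on one line, values as JSON. step_arm: Moves the arm, as the interface text tells. Its arguments: {"type":"object","properties":{"increments":{"type":"array","items":{"type":"array","items":{"type":"number"}}},"grip":{"type":"number"},"grip_force":{"type":"number"}},"required":["increments"]}

```bash
ls; mkdir -p pics; python3 - <<'E'
from rig import arm
import cv2,numpy as np
s=arm.observe(); print({k:np.round(v,3) for k,v in s.items()})
for n in ["top","side","wrist"]:
    d=arm.read_camera(n); cv2.imwrite(f"pics/{n}0.png",d["color"])
    print(n,{k:np.round(v,4).tolist() for k,v in d.items() if k!="color"})
E
```

```text
pics
{'clock': np.float64(0.0), 'joint_positions': array([ 1.149,  0.327, -0.194,  1.052, -0.   ,  1.437]), 'joint_vel': array([-0.002, -0.   ,  0.   ,  0.   ,  0.001, -0.001]), 'effort': array([-1.0000e-03, -4.4340e+01,  2.6244e+01,  1.5000e-02, -0.0000e+00,
        0.0000e+00]), 'tcp_pos': array([0.156, 0.527, 0.245]), 'ee_rot': array([[ 0.284,  0.959, -0.001],
       [ 0.959, -0.284, -0.002],
       [-0.002, -0.   , -1.   ]]), 'contact_force': array([-0.053, -0.402,  0.268]), 'moment': array([0.031, 0.007, 0.003]), 'gripper_width': np.float64(0.085)}
top {'fovy': 48.6217, 'cx': 283.3266, 'cy': 211.6869, 'R': [[-0.0352, -0.9994, -0.0017], [-0.9782, 0.0348, -0.2046], [0.2046, -0.0056, -0.9788]], 't': [0.0086, 0.5847, 0.9802]}
side {'fovy': 56.4031, 'cx': 281.243, 'cy': 214.1938, 'R': [[0.9092, -0.4158, -0.0228], [-0.2288, -0.4528, -0.8618], [0.348, 0.7887, -0.5068]], 't': [-0.5058, 0.2086, 0.9334]}
wrist {'fovy': 60.1067, 'cx': 276.1728, 'cy': 210.4885, 'T_tool_cam': [[1.0, 0.0007, 0.0001, -0.0001], [-0.0007, 0.9462, 0.3234, -0.0837], [0.0002, -0.3234, 0.9462, -0.1295], [0.0, 0.0, 0.0, 1.0]]}
```

View pics/top0.png

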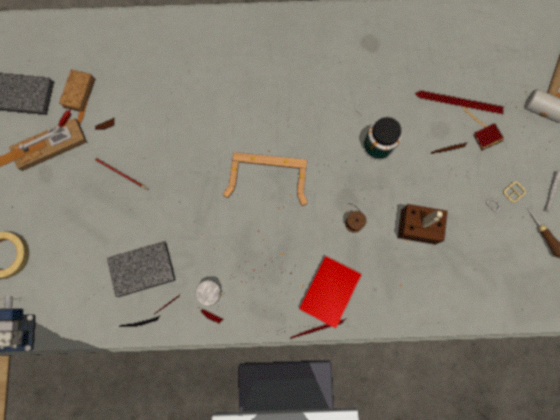

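View pics/side0.png

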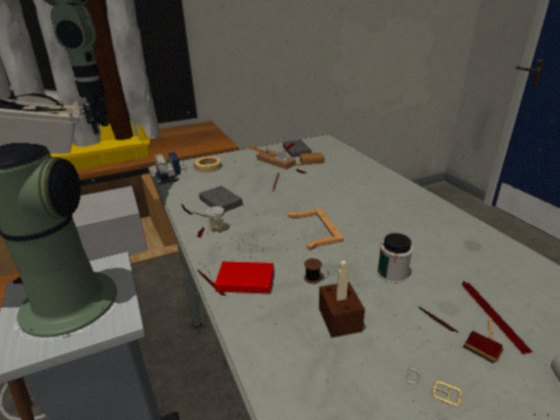

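View pics/wrist0.png

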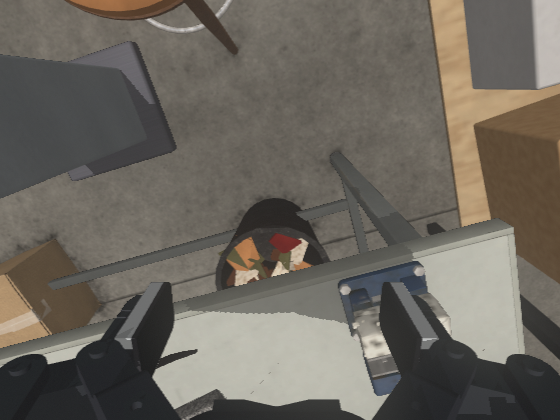

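```bash
cat > h.py <<'E'
import cv2,numpy as np
from rig import arm
def foc(d): return d["color"].shape[0]/2/np.tan(np.radians(d["fovy"])/2)
def camRt(d,s=None):
    if "R" in d: return np.array(d["R"]),np.array(d["t"])
    T=np.eye(4);T[:3,:3]=s["ee_rot"];T[:3,3]=s["tcp_pos"]
    M=np.linalg.inv(T@np.array(d["T_tool_cam"]));return M[:3,:3],M[:3,3]
def p2w(uv,z,d,s=None):
    R,t=camRt(d,s);f=foc(d)
    r=R.T@np.array([(uv[0]-d["cx"])/f,(uv[1]-d["cy"])/f,1]);c=-R.T@t
    return c+r*(z-c[2])/r[2]
def w2p(X,d,s=None):
    R,t=camRt(d,s);f=foc(d);c=R@np.array(X)+t
    return np.array([d["cx"]+f*c[0]/c[2],d["cy"]+f*c[1]/c[2]])
E
python3 - <<'E'
from h import *
np.set_printoptions(precision=4,suppress=True)
d=arm.read_camera("top")
z={"granite_slab":.026,"slab_nest":.016,"folder_stand":.065,"bone_folder":.16,"screw_jar":.066,"spool_black":.048,"glue_tin":.105}
for n in z:
    for r in arm.cut_out(n,"top"):
        m=r["region"].astype(np.uint8);print(n,round(r["score"],2),np.round(r["uv"],1),m.sum(),p2w(r["uv"],z[n],d))
        if m.sum()>30:
            b=cv2.boxPoints(cv2.minAreaRect(cv2.findNonZero(m)))
            if n in("granite_slab","folder_stand","slab_nest"):
                for c in b: print("   ",c,p2w(c,z[n],d)[:2])
cv2.imwrite("pics/cropA.png",cv2.resize(d["color"][130:340,90:460],None,fx=2.1,fy=2.1,interpolation=cv2.INTER_CUBIC))
ds=arm.read_camera("side")
for n in z:
    for r in arm.search_frame(n,"side"): print("side",n,round(r["score"],2),np.round(r["uv"],1))
E
```

```text
granite_slab 0.94 [325.6 292.9] 2477 [ 0.4034 -0.1001  0.026 ]
    [298.3031 309.4675] [ 0.3693 -0.0377]
    [325.1421 254.6227] [ 0.4889 -0.1037]
    [362.1344 272.7254] [ 0.4452 -0.1847]
    [335.2954 327.5701] [ 0.3275 -0.1174]
granite_slab 0.71 [142.7 271.3] 2604 [0.4659 0.3095 0.026 ]
    [103.7736 257.2075] [0.5009 0.3986]
    [165.4528 239.5849] [0.5363 0.2594]
    [177.0755 280.2642] [0.4431 0.2317]
    [115.3962 297.8868] [0.409  0.3687]
slab_nest 0.84 [268.8 163.5] 1322 [0.7127 0.0182 0.016 ]
    [222.5064 196.6273] [0.6352 0.1294]
    [227.4225 150.5384] [0.7487 0.1166]
    [311.7432 159.5326] [ 0.7189 -0.0848]
    [306.827  205.6216] [ 0.6065 -0.0679]
slab_nest 0.29 [356.5 221.5] 396 [ 0.5646 -0.1816  0.016 ]
    [345. 211.] [ 0.5904 -0.1564]
    [367. 211.] [ 0.5886 -0.2078]
    [367. 232.] [ 0.539  -0.2042]
    [345. 232.] [ 0.5408 -0.1533]
folder_stand 0.95 [418.8 226.5] 1362 [ 0.5395 -0.3105  0.065 ]
    [396.2162 237.7027] [ 0.5163 -0.2585]
    [402. 203.] [ 0.5941 -0.278 ]
    [447.7297 210.6216] [ 0.5731 -0.3783]
    [441.946  245.3243] [ 0.4959 -0.3573]
bone_folder 0.61 [430.6 215.3] 149 [ 0.5458 -0.3079  0.16  ]
screw_jar 0.96 [208.8 291.9] 504 [0.4131 0.1542 0.066 ]
spool_black 0.54 [355.6 221.2] 373 [ 0.5595 -0.1743  0.048 ]
glue_tin 0.89 [382.5 137. ] 1233 [ 0.7364 -0.2373  0.105 ]
side granite_slab 0.65 [221.4 197.2]
side granite_slab 0.59 [244.2 278.8]
side slab_nest 0.87 [323.  223.9]
side folder_stand 0.82 [342.1 310.5]
side folder_stand 0.19 [396.3 259.2]
side bone_folder 0.8 [342.6 280.9]
side screw_jar 0.73 [215.  218.1]
side spool_black 0.97 [314.  268.6]
side glue_tin 0.86 [397.3 258.2]
```

View pics/cropA.png

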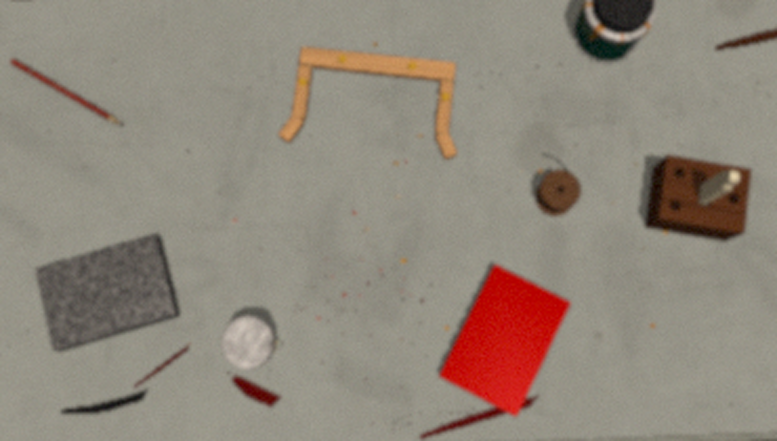

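```bash
cat > fit.py <<'E'
from h import *
from scipy.optimize import minimize
def boxpix(p,dims,d,s=None,z0=0.):
    x,y,a=p;L,W,H=dims;c,sn=np.cos(a),np.sin(a);P=[]
    for sx in(-1,1):
        for sy in(-1,1):
            for z in(z0,z0+H):
                u,v=sx*L/2,sy*W/2;P.append(w2p([x+c*u-sn*v,y+sn*u+c*v,z],d,s))
    return np.array(P)
def fitbox(mask,p0,dims,d,s=None,z0=0.):
    sh=4
    m=cv2.GaussianBlur(mask.astype(np.float32),(0,0),1.)
    def cost(p):
        h=cv2.convexHull(boxpix(p,dims,d,s,z0).astype(np.float32))[:,0]
        im=np.zeros(m.shape,np.float32)
        cv2.fillConvexPoly(im,np.round(h*16).astype(np.int32),1.,cv2.LINE_8,4)
        return float(((cv2.GaussianBlur(im,(0,0),1.)-m)**2).sum())
    best=None
    for da in(-.1,0,.1):
        q0=np.array(p0)+[0,0,da]
        S=np.array([q0,q0+[.01,0,0],q0+[0,.01,0],q0+[0,0,.1]])
        r=minimize(cost,q0,method="Nelder-Mead",options=dict(initial_simplex=S,xatol=1e-4,fatol=1e-3))
        if best is None or r.fun<best.fun: best=r
    return best.x,best.fun
E
python3 - <<'E'
from fit import *
np.set_printoptions(precision=4,suppress=True)
print("overhang",arm.finger_overhang,[a for a in dir(arm) if a[0]!="_"])
d=arm.read_camera("top")
for r in arm.cut_out("granite_slab","top"):
    if r["uv"][0]<250 and r["uv"][1]>200: print("slab",fitbox(r["region"],[.467,.31,.24],(.092,.135,.026),d))
r=arm.cut_out("folder_stand","top")[0]; m=r["region"].copy().astype(np.uint8)
hsv=cv2.cvtColor(d["color"],cv2.COLOR_BGR2HSV)
print("stand",fitbox(m,[.54,-.31,-.2],(.07,.09,.065),d))
# nest colour mask
nm=((hsv[...,0]>5)&(hsv[...,0]<20)&(hsv[...,1]>110)&(hsv[...,2]>120)).astype(np.uint8)
n,l,st,_=cv2.connectedComponentsWithStats(nm[130:215,215:320]);i=1+np.argmax(st[1:,4]);M=np.zeros_like(nm);M[130:215,215:320]=l==i;print(M.sum())
np.save("nestmask.npy",M)
# rail inner edge: per column lowest pixel in middle span
cols=range(245,296);pts=[]
f=hsv[...,1].astype(float)
for c in cols:
    col=f[140:185,c];pts.append((col.max(),)) 
b=f[175:185,245:296].mean();
P=[]
for c in cols:
    rows=np.arange(150,180);v=f[150:180,c];k=np.argmax(v);th=(v[k]+b)/2
    j=k
    while v[j]>th:j+=1
    e=150+j-1+(v[j-1]-th)/(v[j-1]-v[j]);P.append(p2w([c,e],0.0,d)[:2])
P=np.array(P);a=np.polyfit(P[:,1],P[:,0],1);print("rail x=a y+b",a,np.std(P[:,0]-np.polyval(a,P[:,1])),"theta",-np.arctan(a[0]))
for side,(c0,c1) in dict(L=(225,262),R=(280,312)).items():
    Q=[]
    for rr in range(170,203):
        v=f[rr,c0:c1];k=np.argmax(v);th=(v[k]+b)/2;j=k;s=1 if side=="L" else -1
        while 0<j+s<len(v) and v[j]>th:j+=s
        e=c0+j-s*(0)+ -s*(th-v[j])/max(1,(v[j-s]-v[j]));Q.append(p2w([e,rr],0.,d)[:2])
    print(side);print(np.array(Q)[::3])
E
```

```text
overhang 0.014 ['Unreachable', 'cut_out', 'finger_overhang', 'hand_in', 'observe', 'read_camera', 'search_frame']
slab (array([0.4721, 0.3172, 0.2468]), np.float64(80.56185150146484))
stand (array([ 0.55  , -0.3276, -0.1745]), np.float64(170.8613739013672))
1045
rail x=a y+b [0.1477 0.7117] 0.0004544518643624966 theta -0.14659737967467107
L
[[0.7042 0.0963]
 [0.6966 0.0962]
 [0.6891 0.0974]
 [0.6817 0.0985]
 [0.6742 0.0992]
 [0.6668 0.1007]
 [0.6595 0.1037]
 [0.6522 0.1075]
 [0.645  0.1127]
 [0.6377 0.117 ]
 [0.6289 0.0745]]
R
[[ 0.6988 -0.0533]
 [ 0.6913 -0.0524]
 [ 0.6838 -0.0527]
 [ 0.6763 -0.0503]
 [ 0.6689 -0.0493]
 [ 0.6615 -0.0476]
 [ 0.6541 -0.0471]
 [ 0.6467 -0.0462]
 [ 0.6393 -0.0464]
 [ 0.6319 -0.0475]
 [ 0.6244 -0.0504]]
```

```bash
cat > plan.py <<'E'
import numpy as np
from rig import arm
def st():
    s=arm.observe();R=np.array(s["ee_rot"]);return s,np.array(s["tcp_pos"]),np.arctan2(R[1,0],R[0,0])
def rows(p,a,tgts,show=True):
    """tgts: list of (x,y,z,ang,n); straight, tool-down nominal; prints rows"""
    out=[]
    for x,y,z,an,n in tgts:
        q=np.array([x,y,z]);p0=p.copy();a0=a
        da=(an-a0+np.pi)%(2*np.pi)-np.pi
        for i in range(n):
            g=p0+(q-p0)*(i+1)/n;ga=a0+da*(i+1)/n
            d=g-p;c,s=np.cos(a),np.sin(a)
            r=[c*d[0]+s*d[1],s*d[0]-c*d[1],-d[2],-np.degrees(ga-a)]
            r=[round(r[0],4),round(r[1],4),round(r[2],4),round(r[3],2)]
            out.append(r);p=p+np.array([c*r[0]+s*r[1],s*r[0]-c*r[1],-r[2]]);a=a-np.radians(r[3])
        if show: print(out[-n:])
    print("end",p.round(4),round(a,4));return p,a
N=-.1466;ex=np.array([np.cos(N),np.sin(N)]);ey=np.array([-ex[1],ex[0]])
def n2w(xn,yn): return xn*ex+yn*ey
HOME=(.658,.123)
E
python3 - <<'E'
from plan import *
s,p,a=st();print(p,a)
rows(p,a,[(.398,.299,.20,1.818,7),(.398,.299,.06,1.818,3)])
E
```

```text
[0.15609679 0.52739795 0.24528167] 1.2830501154166287
[[np.float64(-0.0215), np.float64(0.0424), np.float64(0.0065), np.float64(-4.38)], [np.float64(-0.0246), np.float64(0.0406), np.float64(0.0064), np.float64(-4.38)], [np.float64(-0.0277), np.float64(0.0387), np.float64(0.0065), np.float64(-4.38)], [np.float64(-0.0306), np.float64(0.0364), np.float64(0.0065), np.float64(-4.37)], [np.float64(-0.0332), np.float64(0.0339), np.float64(0.0064), np.float64(-4.38)], [np.float64(-0.0358), np.float64(0.0314), np.float64(0.0065), np.float64(-4.38)], [np.float64(-0.038), np.float64(0.0285), np.float64(0.0065), np.float64(-4.38)]]
[[np.float64(0.0), np.float64(-0.0), np.float64(0.0467), np.float64(-0.0)], [np.float64(0.0), np.float64(-0.0), np.float64(0.0466), np.float64(-0.0)], [np.float64(0.0), np.float64(-0.0), np.float64(0.0467), np.float64(-0.0)]]
end [0.398 0.299 0.06 ] 1.818
```

Emit:
step_arm(increments=[[-0.0215, 0.0425, 0.0065, -4.4], [-0.0245, 0.0405, 0.0065, -4.4], [-0.0275, 0.0385, 0.0065, -4.4], [-0.0305, 0.0365, 0.0065, -4.4], [-0.033, 0.034, 0.0065, -4.4], [-0.036, 0.0315, 0.0065, -4.4], [-0.038, 0.0285, 0.0065, -4.4], [0, 0, 0.045, 0], [0, 0, 0.045, 0], [0, 0, 0.045, 0]], grip=0)

```text
clock: 2.35
tcp_pos: [0.415, 0.2989, 0.0651]
ee_rot: [[-0.265, 0.964, 0.014], [0.964, 0.265, 0.009], [0.005, 0.016, -1.0]]
contact_force: [-0.3, 1.0, -0.4]
gripper_width: 0.0852
```

```bash
sed -i 's/out.append(r)/r=[float(v) for v in r];out.append(r)/' plan.py; python3 - <<'E'
from plan import *
from fit import *
s,p,a=st();print(p,a)
d=arm.read_camera("top")
for r in arm.cut_out("granite_slab","top"):
    if r["uv"][0]<250 and r["uv"][1]>200: print("slab",fitbox(r["region"],[.467,.31,.24],(.092,.135,.026),d))
cv2.imwrite("pics/t1.png",d["color"]);w=arm.read_camera("wrist");cv2.imwrite("pics/w1.png",w["color"])
rows(p,a,[(.398,.299,.012,1.818,3)])
E
```

```text
[0.41502406 0.29889775 0.06513334] 1.8392979784143184
slab (array([0.47774261, 0.31616402, 0.23157761]), np.float64(893.151123046875))
[[0.0015, -0.0055, 0.0177, 0.41], [0.0015, -0.0054, 0.0177, 0.4], [0.0015, -0.0055, 0.0177, 0.41]]
end [0.398 0.299 0.012] 1.818
```

View pics/t1.png

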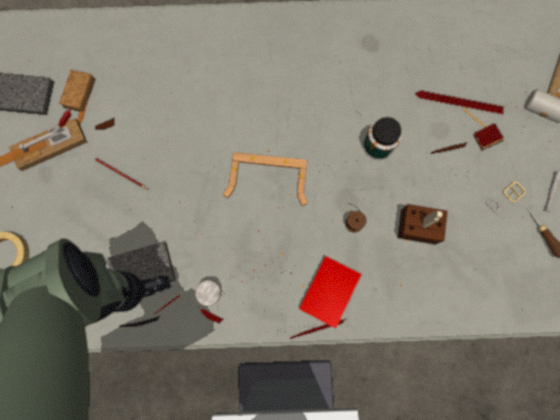

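View pics/w1.png

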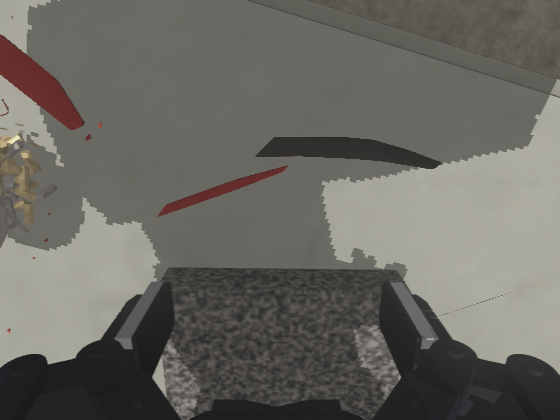

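Emit:
step_arm(increments=[[0.001, -0.01, 0.006, 0.5], [0.001, -0.008, 0.018, 0.5], [0.001, 0, 0.018, 0.5], [0, 0, 0.006, 0], [0, 0, 0.001, 0]])

```text
clock: 3.12
tcp_pos: [0.3975, 0.2998, 0.0221]
ee_rot: [[-0.241, 0.97, 0.019], [0.971, 0.241, 0.013], [0.008, 0.021, -1.0]]
contact_force: [-0.3, -0.3, 0.2]
gripper_width: 0.0854
```

```bash
cat > p1.py <<'E'
from plan import *
s,p,a=st();print(p,a,s["contact_force"],s["clock"])
import sys
n=14;L=.127
xn,yn,psi=.4207,.3827,.394
off=.057
tg=[]
c=n2w(xn,yn);A=N+psi;h=np.array([np.cos(A),np.sin(A)])
q=c-off*h;tg.append((q[0],q[1],.012,A+np.pi/2,2))
for i in range(n):
    ds=L/n;psi2=psi-.394/n;m=(psi+psi2)/2
    xn+=ds*np.cos(m);yn+=ds*np.sin(m);psi=psi2
    c=n2w(xn,yn);A=N+psi;h=np.array([np.cos(A),np.sin(A)]);q=c-off*h
    tg.append((q[0],q[1],.012,A+np.pi/2,1))
print(c,A)
np.save("p1.npy",tg)
rows(p,a,tg)
E
python3 p1.py
```

```text
[0.39753883 0.29982308 0.02205816] 1.8139052629723686 [-0.31160575 -0.32612468  0.23597896] 3.125
[0.59811449 0.323498  ] -0.14659999999999992
[[-0.0007, 0.0098, 0.005, -0.12], [-0.0007, 0.0097, 0.0051, -0.13]]
[[0.0015, 0.0091, -0.0, 1.62]]
[[0.0015, 0.0091, -0.0, 1.61]]
[[0.0014, 0.0091, -0.0, 1.61]]
[[0.0015, 0.0091, -0.0, 1.61]]
[[0.0015, 0.0091, -0.0, 1.62]]
[[0.0015, 0.0091, -0.0, 1.61]]
[[0.0014, 0.0091, -0.0, 1.61]]
[[0.0015, 0.0091, -0.0, 1.61]]
[[0.0015, 0.0091, -0.0, 1.62]]
[[0.0015, 0.0091, -0.0, 1.61]]
[[0.0014, 0.0091, -0.0, 1.61]]
[[0.0015, 0.009, -0.0, 1.61]]
[[0.0015, 0.0091, -0.0, 1.62]]
[[0.0015, 0.0091, -0.0, 1.61]]
end [0.5417 0.3319 0.012 ] 1.4242
```

Emit:
step_arm(increments=[[0, 0, 0.009, 0], [0, 0.01, 0.001, 0], [0, 0.01, 0, 0], [0.0015, 0.009, 0, 1.6], [0.0015, 0.009, 0, 1.6], [0.0015, 0.009, 0, 1.6], [0.0015, 0.009, 0, 1.6]])

```text
clock: 4.0
tcp_pos: [0.4428, 0.3163, 0.0123]
ee_rot: [[-0.13, 0.992, -0.004], [0.992, 0.13, 0.01], [0.01, -0.003, -1.0]]
contact_force: [-7.9, -1.2, 5.9]
gripper_width: 0.0854
```

```bash
python3 - <<'E'
from plan import *
from fit import *
s,p,a=st();print(p,a,s["contact_force"],s["clock"])
d=arm.read_camera("top");cv2.imwrite("pics/t2.png",d["color"][180:380,40:320])
w=arm.read_camera("wrist");cv2.imwrite("pics/w2.png",w["color"])
tg=np.load("p1.npy");print(tg[4:7])
E
```

```text
[0.44276813 0.31626539 0.01231901] 1.7008382784093832 [-7.90961656 -1.19837282  5.92640135] 4.0
[[0.45121516 0.31636821 0.012      1.7056249  1.        ]
 [0.46002729 0.3190534  0.012      1.67748204 1.        ]
 [0.4689115  0.32148956 0.012      1.64933918 1.        ]]
```

View pics/t2.png

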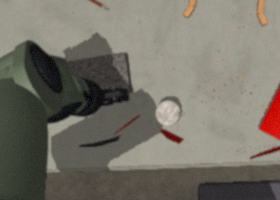

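View pics/w2.png

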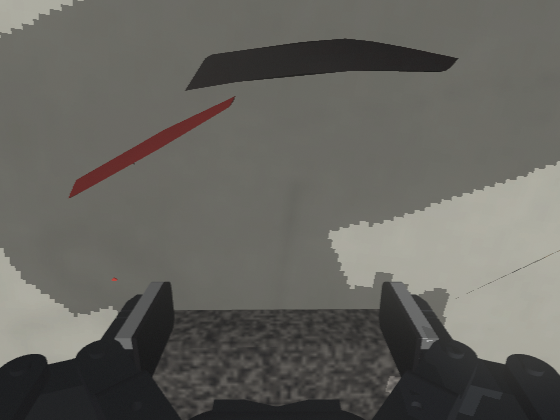

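Emit:
step_arm(increments=[[0.001, 0.01, -0.003, 1.6], [0.001, 0.01, 0, 1.6], [0.001, 0.01, 0, 1.6], [0.001, 0.01, 0, 1.6], [0.001, 0.01, 0, 1.6], [0.001, 0.01, 0, 1.6], [0.001, 0.01, 0, 1.6], [0.001, 0.01, 0, 1.6]])

```text
clock: 5.1
tcp_pos: [0.5202, 0.3283, 0.0146]
ee_rot: [[0.101, 0.995, -0.018], [0.995, -0.101, 0.013], [0.011, -0.02, -1.0]]
contact_force: [-6.3, 1.2, 2.8]
gripper_width: 0.0855
```

```bash
python3 - <<'E'
from plan import *
s,p,a=st();print(p,a,s["contact_force"],s["clock"])
rows(p,a,[(.5417,.3319,.014,1.4242,3)])
E
```

```text
[0.5202235  0.32825604 0.01460248] 1.4694087483405243 [-6.30807057  1.19542173  2.84717374] 5.1
[[0.0019, 0.007, 0.0002, 0.86], [0.0021, 0.007, 0.0002, 0.87], [0.0021, 0.0069, 0.0002, 0.86]]
end [0.5417 0.3319 0.014 ] 1.4242
```

Emit:
step_arm(increments=[[0.001, 0.01, 0, 1.3], [0.001, 0.011, 0, 1.3], [0, -0.02, 0, 0], [0, -0.03, -0.02, 0], [0, -0.01, -0.06, 0], [0, 0, -0.06, 0], [0, 0, -0.04, 0], [0, 0, 0, 0]])

```text
clock: 6.1
tcp_pos: [0.4958, 0.3369, 0.205]
ee_rot: [[0.155, 0.988, -0.001], [0.988, -0.155, 0.019], [0.019, -0.004, -1.0]]
contact_force: [0.3, -0.5, -1.3]
gripper_width: 0.0852
```

```bash
python3 - <<'E'
from plan import *
from fit import *
s,p,a=st();print(p,a,s["contact_force"],s["clock"])
w=arm.read_camera("wrist");cv2.imwrite("pics/w3.png",w["color"])
d=arm.read_camera("top");cv2.imwrite("pics/t3.png",d["color"])
for r in arm.cut_out("granite_slab","wrist"):
    print(r["score"],r["uv"],r["region"].sum())
    x,f=fitbox(r["region"],[.59,.34,-.147],(.092,.135,.026),w,s);print(x,f,"nest",x[:2]@ex,x[:2]@ey)
for r in arm.cut_out("granite_slab","top"):
    print(r["score"],r["uv"],r["region"].sum())
E
```

```text
[0.49582811 0.33687171 0.20503258] 1.4148825428898395 [ 0.34799733 -0.49618316 -1.27942263] 6.1
0.95 [270.9, 280.9] 12780
[ 0.59932426  0.31890765 -0.15156096] 184.4395751953125 nest 0.5463109959951903 0.40303342954828275
0.8 [327.8, 293.6] 2493
0.55 [143.0, 214.2] 2441
```

View pics/w3.png

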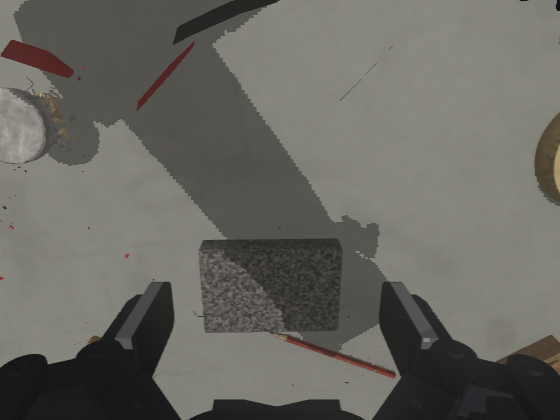

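View pics/t3.png

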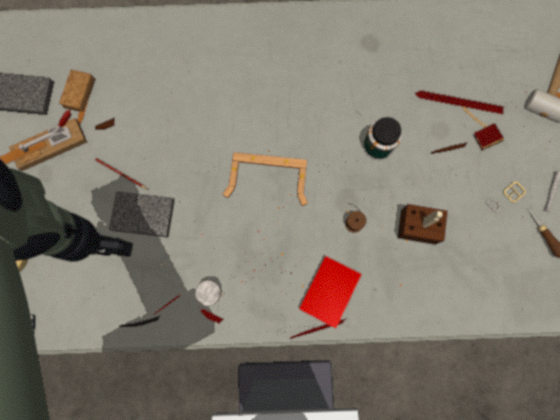

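```bash
python3 - <<'E'
from plan import *
s,p,a=st()
q=n2w(.546,.505);rows(p,a,[(q[0],q[1],.13,-.1466,9)])
E
```

```text
[[0.0114, 0.012, 0.0077, 9.94], [0.0133, 0.0098, 0.0076, 9.94], [0.0148, 0.0074, 0.0077, 9.95], [0.0158, 0.0047, 0.0076, 9.94], [0.0165, 0.0018, 0.0077, 9.94], [0.0165, -0.0009, 0.0076, 9.94], [0.0161, -0.0038, 0.0077, 9.95], [0.0151, -0.0065, 0.0076, 9.94], [0.0139, -0.0091, 0.0077, 9.94]]
end [0.6139 0.4199 0.13  ] -0.1466
```

Emit:
step_arm(increments=[[0.0115, 0.012, 0.0075, 10], [0.0135, 0.01, 0.0075, 10], [0.015, 0.0075, 0.0075, 10], [0.016, 0.005, 0.0075, 10], [0.0165, 0.002, 0.0075, 10], [0.0165, -0.001, 0.0075, 10], [0.016, -0.004, 0.0075, 10], [0.015, -0.0065, 0.0075, 10], [0.014, -0.009, 0.0075, 10], [0, 0, 0.0, 0]], grip=0.4)

```text
clock: 7.55
tcp_pos: [0.611, 0.4135, 0.103]
ee_rot: [[0.977, -0.208, -0.041], [-0.208, -0.978, -0.003], [-0.039, 0.012, -0.999]]
contact_force: [-0.1, 0.1, 0.1]
gripper_width: 0.0512
```

```bash
python3 - <<'E'
from plan import *
s,p,a=st();print(p,a,s["gripper_width"],s["joint_positions"].round(2))
q=n2w(.546,.505);rows(p,a,[(q[0],q[1],.05,-.1466,2),(q[0],q[1],.019,-.1466,2)])
E
```

```text
[0.61095237 0.41349238 0.10299685] -0.20985104592642076 0.0511541219743288 [0.49 0.81 0.26 1.06 0.02 2.27]
[[0.0008, -0.0034, 0.0265, -1.81], [0.0009, -0.0034, 0.0265, -1.81]]
[[-0.0, 0.0, 0.0155, -0.0], [-0.0, 0.0, 0.0155, -0.0]]
end [0.6139 0.4198 0.019 ] -0.1467
```

Emit:
step_arm(increments=[[0.001, -0.0035, 0.0265, -1.8], [0.001, -0.0035, 0.0265, -1.8], [0, 0, 0.0155, 0], [0, 0, 0.012, 0], [0, 0, 0.002, 0]])

```text
clock: 8.18
tcp_pos: [0.6078, 0.4175, 0.0151]
ee_rot: [[0.99, -0.136, -0.046], [-0.137, -0.991, -0.007], [-0.044, 0.013, -0.999]]
contact_force: [-0.3, 1.0, -0.7]
gripper_width: 0.0513
```

```bash
python3 - <<'E'
from plan import *
from fit import *
s,p,a=st();print(p,a,s["gripper_width"],s["contact_force"],s["ee_rot"].round(3),p[:2]@ex,p[:2]@ey)
w=arm.read_camera("wrist");cv2.imwrite("pics/w4.png",w["color"])
E
```

```text
[0.60782489 0.41753316 0.01506647] -0.13721631905029982 0.05131807486878441 [-0.2755573   1.04421783 -0.65794785] [[ 0.99  -0.136 -0.046]
 [-0.137 -0.991 -0.007]
 [-0.044  0.013 -0.999]] 0.5403136784846122 0.5018427614924118
```

View pics/w4.png

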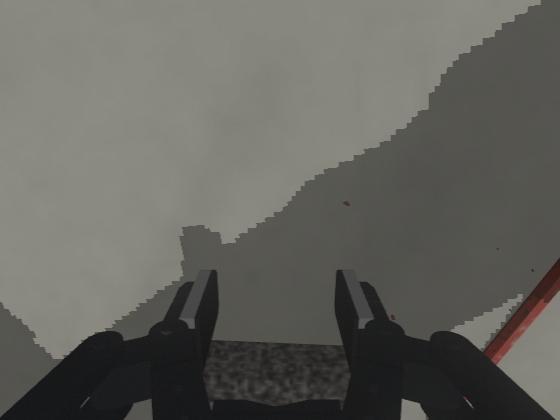

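Emit:
step_arm(increments=[[0.006, 0.008, -0.003, 0.5], [0, 0.01, 0, 0], [0, 0.01, 0, 0], [0, 0.014, 0, 0], [0, 0.018, 0, 0], [0, 0.02, 0, 0], [0, 0.02, 0, 0], [0, 0.02, 0, 0], [0, 0.02, 0, 0], [0, 0.014, 0, 0]])

```text
clock: 9.48
tcp_pos: [0.5921, 0.2595, 0.0228]
ee_rot: [[0.989, -0.144, -0.04], [-0.144, -0.99, 0.004], [-0.04, 0.001, -0.999]]
contact_force: [1.1, 3.0, -2.8]
gripper_width: 0.051
```

```bash
python3 - <<'E'
from plan import *
from fit import *
s,p,a=st();print(p,a,s["contact_force"],s["ee_rot"].round(3),p[:2]@ex,p[:2]@ey,s["clock"])
d=arm.read_camera("top");cv2.imwrite("pics/t5.png",d["color"])
E
```

```text
[0.59208697 0.25947863 0.02284394] -0.144640633116149 [ 1.09836475  3.03756161 -2.78821154] [[ 0.989 -0.144 -0.04 ]
 [-0.144 -0.99   0.004]
 [-0.04   0.001 -0.999]] 0.5478324593467748 0.34318468890426823 9.475
```

View pics/t5.png

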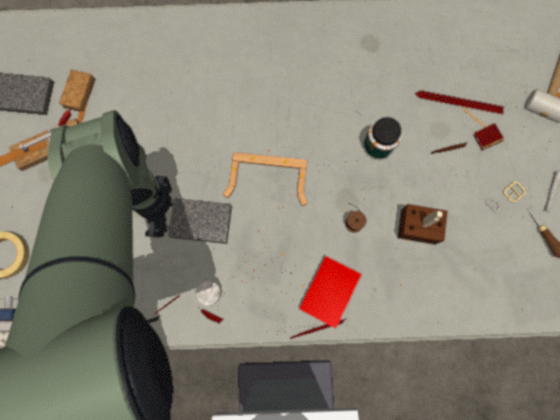

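Emit:
step_arm(increments=[[0, 0.018, 0.003, 0], [0, 0.02, 0.001, 0], [0, 0.02, 0, 0], [0, 0.02, 0, 0], [0, 0.02, 0, 0], [0, 0.016, 0, 0], [0, 0.012, 0, 0], [0, 0.008, 0, 0], [0, 0.004, 0, 0], [0, 0, 0, 0]])

```text
clock: 10.78
tcp_pos: [0.5736, 0.118, 0.0215]
ee_rot: [[0.989, -0.143, -0.034], [-0.143, -0.99, 0.013], [-0.035, -0.008, -0.999]]
contact_force: [0.4, 1.8, 0.2]
gripper_width: 0.0515
```

```bash
python3 - <<'E'
from plan import *
from fit import *
s,p,a=st();print(p,a,s["contact_force"],p[:2]@ex,p[:2]@ey,s["clock"])
d=arm.read_camera("top");cv2.imwrite("pics/t6.png",d["color"])
for r in arm.cut_out("granite_slab","top"): print(r["score"],r["uv"],r["region"].sum())
E
```

```text
[0.57362402 0.11797378 0.02151025] -0.1435763559758576 [0.43639197 1.78043261 0.24646729] 0.5502379457707455 0.2005007135802546 10.775
0.97 [330.0, 295.7] 2501
0.89 [263.0, 228.3] 2343
0.35 [358.1, 221.1] 368
0.33 [280.6, 160.7] 967
```

View pics/t6.png

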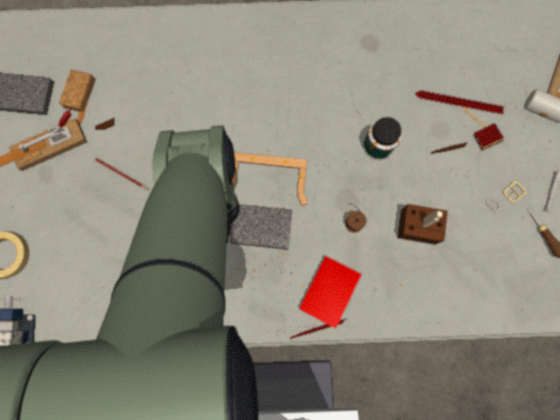

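```bash
python3 - <<'E'
from plan import *
s,p,a=st()
q0=p[:2]+.03*ey
q=n2w(.446,.123);rows(p,a,[(q0[0],q0[1],.03,a,1),(q0[0],q0[1],.12,a,2),(q[0],q[1],.205,1.4242,9)])
E
```

```text
[[0.0001, -0.03, -0.0085, -0.0]]
[[-0.0, 0.0, -0.045, -0.0], [-0.0, 0.0, -0.045, -0.0]]
[[-0.0116, 0.0119, -0.0094, -9.98], [-0.0135, 0.0097, -0.0095, -9.98], [-0.015, 0.0072, -0.0094, -9.98], [-0.016, 0.0046, -0.0095, -9.98], [-0.0166, 0.0016, -0.0094, -9.98], [-0.0166, -0.0012, -0.0095, -9.98], [-0.0161, -0.0041, -0.0094, -9.98], [-0.0152, -0.0068, -0.0095, -9.98], [-0.0138, -0.0093, -0.0094, -9.98]]
end [0.4592 0.0565 0.205 ] 1.4243
```

Emit:
step_arm(increments=[[0, -0.03, -0.008, 0], [0, 0, -0.045, 0], [0, 0, -0.045, 0], [-0.0115, 0.012, -0.0095, -10], [-0.0135, 0.0095, -0.0095, -10], [-0.015, 0.007, -0.0095, -10], [-0.016, 0.0045, -0.0095, -10], [-0.0165, 0.0015, -0.0095, -10], [-0.0165, -0.001, -0.0095, -10], [-0.016, -0.004, -0.0095, -10]], grip=0.2)

```text
clock: 12.12
tcp_pos: [0.4869, 0.0671, 0.1911]
ee_rot: [[0.434, 0.9, -0.045], [0.9, -0.435, -0.015], [-0.033, -0.034, -0.999]]
contact_force: [0.0, -0.0, -1.1]
gripper_width: 0.0683
```

Emit:
step_arm(increments=[[-0.015, -0.007, 0, -10], [-0.014, -0.0095, 0, -10], [0, 0, 0, 0]])

```text
clock: 12.5
tcp_pos: [0.459, 0.0428, 0.193]
ee_rot: [[0.09, 0.995, -0.046], [0.996, -0.092, -0.021], [-0.025, -0.044, -0.999]]
contact_force: [0.6, 0.1, 0.1]
gripper_width: 0.0686
```

```bash
python3 - <<'E'
from plan import *
from fit import *
s,p,a=st();print(p,a,s["gripper_width"],p[:2]@ex,p[:2]@ey,s["clock"])
w=arm.read_camera("wrist");cv2.imwrite("pics/w7.png",w["color"])
for r in arm.cut_out("granite_slab","wrist"):
    print(r["score"],r["uv"],r["region"].sum())
    x,f=fitbox(r["region"],[.555,.042,-.147],(.092,.135,.026),w,s);print(x,f,"nest",x[:2]@ex,x[:2]@ey)
    break
q=n2w(.459,.123);rows(p,a,[(q[0],q[1],.05,1.4242,3),(q[0],q[1],.016,1.4242,2)])
E
```

```text
[0.45903664 0.04281806 0.19303705] 1.4801638658357592 0.06859126897095855 0.4478580907269779 0.10941275643454235 12.5
0.59 [95.3, 144.9] 18850
[ 0.84166667 -0.088      -2.18033333] 18546.16015625 nest 0.8454931282704857 0.035890776324483314
[[0.0043, 0.004, 0.0477, 1.07], [0.0044, 0.0038, 0.0477, 1.07], [0.0045, 0.0038, 0.0476, 1.07]]
[[-0.0, 0.0, 0.017, -0.0], [-0.0, 0.0, 0.017, -0.0]]
end [0.472  0.0547 0.016 ] 1.4241
```

View pics/w7.png

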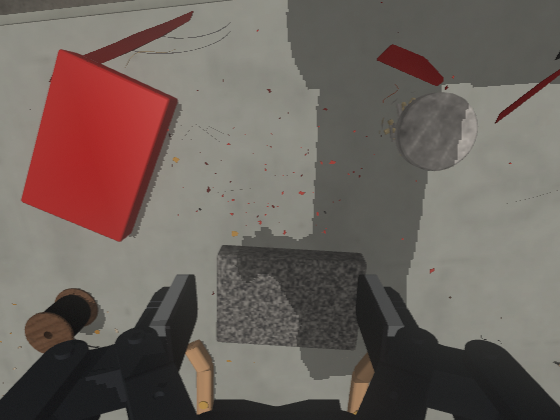

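```bash
python3 - <<'E'
from plan import *
from fit import *
s,p,a=st()
w=arm.read_camera("wrist")
img=w["color"].astype(int)
g=cv2.GaussianBlur(w["color"],(0,0),1)
for r in arm.cut_out("granite_slab","wrist"):
    print(r["score"],r["uv"],r["region"].sum())
    if r["region"][300,260]:
        x,f=fitbox(r["region"],[.555,.042,-.147],(.092,.135,.026),w,s);print(x,f,"nest",x[:2]@ex,x[:2]@ey)
# corners by hand of bottom-near edge(z=0?) and top face
for uv,z in [((219,246),0),((363,253),0),((218,262),.026),((362,268),.026),((219,342),.026),((356,350),.026)]:
    X=p2w(uv,z,w,s);print(uv,X.round(4),(X[:2]@ex).round(4),(X[:2]@ey).round(4))
E
```

```text
0.86 [285.5, 295.7] 14039
[ 0.55998722  0.04026909 -0.1377232 ] 250.91091918945312 nest 0.5480981638904261 0.12163752675975148
0.6 [96.4, 146.3] 19131
(219, 246) [ 0.5086 -0.0213  0.    ] 0.5062 0.0533
(363, 253) [0.5269 0.1167 0.    ] 0.5042 0.1924
(218, 262) [ 0.5139 -0.0183  0.026 ] 0.511 0.057
(362, 268) [0.5299 0.1105 0.026 ] 0.5081 0.1867
(219, 342) [ 0.5976 -0.0287  0.026 ] 0.5954 0.0589
(356, 350) [0.6161 0.1027 0.026 ] 0.5945 0.1916
```

Emit:
step_arm(increments=[[0.0045, 0.005, 0.048, 1.1], [0.0045, 0.005, 0.048, 1.1], [0.0045, 0.004, 0.048, 1.1], [0, 0, 0.02, 0], [0, 0, 0.01, 0], [0, 0, 0, 0]])

```text
clock: 13.45
tcp_pos: [0.4738, 0.0537, 0.0136]
ee_rot: [[0.152, 0.988, -0.039], [0.988, -0.153, -0.022], [-0.028, -0.036, -0.999]]
contact_force: [-0.4, 0.2, -0.3]
gripper_width: 0.0681
```

```bash
python3 - <<'E'
from plan import *
s,p,a=st();print(p,a,s["contact_force"],s["ee_rot"].round(3),p[:2]@ex,p[:2]@ey,s["clock"])
E
```

```text
[0.47379195 0.05368936 0.01363922] 1.4177044439987383 [-0.36730515  0.16256796 -0.26403055] [[ 0.152  0.988 -0.039]
 [ 0.988 -0.153 -0.022]
 [-0.028 -0.036 -0.999]] 0.46086710379183654 0.12232283334104847 13.45
```

Emit:
step_arm(increments=[[0, 0.012, -0.005, -0.3], [0, 0.01, -0.0004, 0], [0, 0.01, -0.0004, 0], [0, 0.012, -0.0004, 0], [0, 0.014, -0.0005, 0], [0, 0.014, -0.0005, 0], [0, 0.014, -0.0005, 0], [0, 0.014, -0.0005, 0], [0, 0.01, -0.0004, 0]])

```text
clock: 14.58
tcp_pos: [0.5736, 0.0387, 0.0201]
ee_rot: [[0.146, 0.987, -0.068], [0.989, -0.147, -0.018], [-0.028, -0.065, -0.997]]
contact_force: [-8.4, 0.8, 7.7]
gripper_width: 0.0683
```

```bash
python3 - <<'E'
from plan import *
from fit import *
s,p,a=st();print(p,a,s["contact_force"],s["ee_rot"].round(3),p[:2]@ex,p[:2]@ey,s["clock"])
d=arm.read_camera("top");cv2.imwrite("pics/t8.png",cv2.resize(d["color"][120:300,170:370],None,fx=3,fy=3))
E
```

```text
[0.57358386 0.038721   0.02007999] 1.424500447046305 [-8.41466899  0.78366843  7.70400766] [[ 0.146  0.987 -0.068]
 [ 0.989 -0.147 -0.018]
 [-0.028 -0.065 -0.997]] 0.5617750951284519 0.12209217559256279 14.575
```

View pics/t8.png

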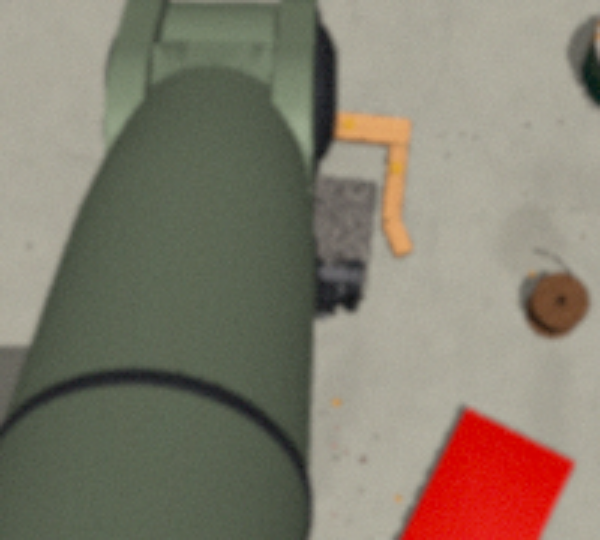

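Emit:
step_arm(increments=[[0, 0.01, -0.0005, 0], [0, 0.01, -0.0005, 0], [0, 0.008, -0.0005, 0], [0, 0.005, -0.0003, 0], [0, 0.003, -0.0002, 0]])

```text
clock: 15.25
tcp_pos: [0.6, 0.0345, 0.0198]
ee_rot: [[0.145, 0.985, -0.092], [0.989, -0.147, -0.015], [-0.029, -0.089, -0.996]]
contact_force: [-8.1, 1.8, 7.1]
gripper_width: 0.0682
```

```bash
python3 - <<'E'
from plan import *
s,p,a=st();print(p,a,s["contact_force"],s["ee_rot"].round(3),p[:2]@ex,p[:2]@ey,s["clock"])
E
```

```text
[0.59999623 0.03453441 0.01978067] 1.425414335228634 [-8.12827201  1.76664729  7.11843382] [[ 0.145  0.985 -0.092]
 [ 0.989 -0.147 -0.015]
 [-0.029 -0.089 -0.996]] 0.588515707588824 0.12180869158929605 15.25
```

Emit:
step_arm(increments=[[0, 0.006, -0.0005, 0], [0, 0.005, -0.0004, 0], [0, 0.003, -0.0002, 0]])

```text
clock: 15.62
tcp_pos: [0.6072, 0.0334, 0.02]
ee_rot: [[0.144, 0.984, -0.108], [0.989, -0.146, -0.014], [-0.029, -0.104, -0.994]]
contact_force: [-8.2, 1.9, 7.7]
gripper_width: 0.0686
```

Emit:
step_arm(increments=[[0, 0.003, -0.0002, 0], [0, 0.002, -0.0002, 0]])

```text
clock: 15.88
tcp_pos: [0.6079, 0.0332, 0.0201]
ee_rot: [[0.144, 0.983, -0.117], [0.989, -0.146, -0.012], [-0.029, -0.114, -0.993]]
contact_force: [-7.4, 1.5, 4.4]
gripper_width: 0.0684
```

```bash
python3 - <<'E'
from plan import *
s,p,a=st();print(p,a,s["contact_force"],s["ee_rot"].round(3),p[:2]@ex,p[:2]@ey,s["clock"])
E
```

```text
[0.60785064 0.03324965 0.02009367] 1.4266870992126637 [-7.39396709  1.47350784  4.43420543] [[ 0.144  0.983 -0.117]
 [ 0.989 -0.146 -0.012]
 [-0.029 -0.114 -0.993]] 0.596473547091749 0.12168505900432962 15.875
```

Emit:
step_arm(increments=[[0, 0.006, -0.0006, 0], [0, 0.006, -0.0006, 0]])

```text
clock: 16.12
tcp_pos: [0.6082, 0.0332, 0.0202]
ee_rot: [[0.142, 0.98, -0.141], [0.989, -0.145, -0.009], [-0.03, -0.138, -0.99]]
contact_force: [-17.8, 2.0, 16.2]
gripper_width: 0.0685
```

Emit:
step_arm(increments=[[0, 0.006, -0.0006, 0], [0, 0.006, -0.0006, 0]])

```text
clock: 16.38
tcp_pos: [0.6081, 0.0332, 0.0205]
ee_rot: [[0.141, 0.976, -0.166], [0.99, -0.144, -0.006], [-0.03, -0.163, -0.986]]
contact_force: [-15.6, 2.8, 14.0]
gripper_width: 0.0684
```

```bash
python3 - <<'E'
from plan import *
from fit import *
s,p,a=st();print(p,a,s["contact_force"],s["ee_rot"].round(3),p[:2]@ex,p[:2]@ey,s["clock"])
w=arm.read_camera("wrist");cv2.imwrite("pics/w9.png",w["color"])
d=arm.read_camera("top");cv2.imwrite("pics/t9.png",cv2.resize(d["color"][120:300,170:370],None,fx=3,fy=3))
E
```

```text
[0.60806013 0.03317753 0.02049664] 1.4294360072885082 [-15.60713459   2.81928901  13.97504886] [[ 0.141  0.976 -0.166]
 [ 0.99  -0.144 -0.006]
 [-0.03  -0.163 -0.986]] 0.5966913183203829 0.12164430738909257 16.375
```

View pics/w9.png

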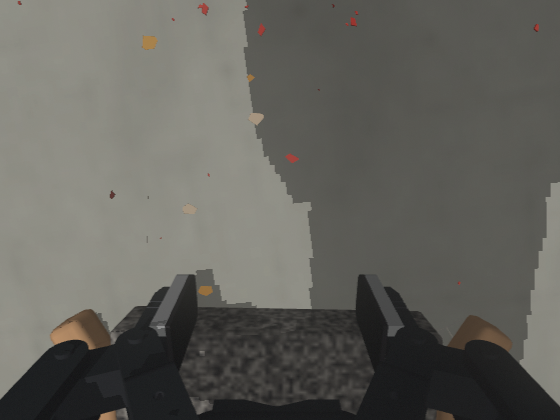

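View pics/t9.png

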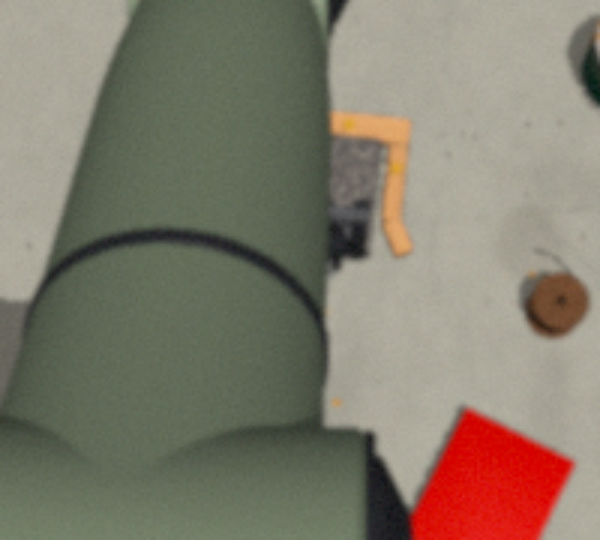

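```bash
cat >> plan.py <<'E'
from scipy.spatial.transform import Rotation as Ro
def rowsR(p,R,tgts):
    """tgts (x,y,z,turn_deg_total,n): turn about tool z, + = clockwise from above"""
    for x,y,z,tn,n in tgts:
        q=np.array([x,y,z]);p0=p.copy();out=[]
        for i in range(n):
            d=R.T@(p0+(q-p0)*(i+1)/n-p)
            r=[round(float(v),4) for v in d]+[round(tn/n,2)];out.append(r)
            p=p+R@np.array(r[:3]);R=R@Ro.from_euler("z",r[3],degrees=True).as_matrix()
        print(out)
    print("end",p.round(4),np.arctan2(R[1,0],R[0,0]).round(4),R[2].round(3));return p,R
def S():
    s=arm.observe();return s,np.array(s["tcp_pos"]),np.array(s["ee_rot"])
E
python3 - <<'E'
from plan import *
s,p,R=S()
b=n2w(.55,.122);q=n2w(.752,.122);q2=n2w(.56,.122)
rowsR(p,R,[(b[0],b[1],.03,0,2),(b[0],b[1],.19,0,3),(q[0],q[1],.19,0,4)])
E
```

```text
[[0.0001, -0.0238, -0.0009, 0.0], [0.0002, -0.0238, -0.001, 0.0]]
[[-0.0016, -0.0087, -0.0526, 0.0], [-0.0016, -0.0087, -0.0526, 0.0], [-0.0016, -0.0087, -0.0525, 0.0]]
[[-0.0003, 0.0498, -0.0083, 0.0], [-0.0003, 0.0498, -0.0082, 0.0], [-0.0002, 0.0498, -0.0083, 0.0], [-0.0003, 0.0498, -0.0082, 0.0]]
end [0.7617 0.0109 0.19  ] 1.4295 [-0.03  -0.163 -0.986]
```

Emit:
step_arm(increments=[[0, -0.024, -0.001, 0], [0, -0.024, -0.001, 0], [-0.0015, -0.0085, -0.0525, 0], [-0.0015, -0.0085, -0.0525, 0], [-0.0015, -0.0085, -0.0525, 0], [0, 0, 0, 0]])

```text
clock: 17.23
tcp_pos: [0.5655, 0.0393, 0.1959]
ee_rot: [[0.142, 0.977, -0.159], [0.989, -0.145, -0.008], [-0.031, -0.156, -0.987]]
contact_force: [-0.5, -0.5, -0.2]
gripper_width: 0.0683
```

```bash
python3 - <<'E'
from plan import *
from fit import *
s,p,R=S();print(p,R.round(3),s["clock"])
w=arm.read_camera("wrist");cv2.imwrite("pics/w10.png",w["color"])
for r in arm.cut_out("granite_slab","wrist"):
    print(r["score"],r["uv"],r["region"].sum())
    x,f=fitbox(r["region"],[.669,.0256,-.147],(.092,.135,.026),w,s);print(x,f,"nest",x[:2]@ex,x[:2]@ey)
q=n2w(.752,.122)
rowsR(p,R,[(q[0],q[1],.19,0,4),(q[0],q[1],.10,0,2),(q[0],q[1],.03,0,2)])
E
```

```text
[0.56550903 0.0392563  0.19593626] [[ 0.142  0.977 -0.159]
 [ 0.989 -0.145 -0.008]
 [-0.031 -0.156 -0.987]] 17.225
0.82 [82.6, 66.3] 17446
[ 0.849  -0.0344 -1.647 ] 17223.515625 nest 0.8449181559388388 0.08998705331833536
0.61 [278.7, 322.7] 14849
[ 0.66490061  0.0243023  -0.14508715] 124.55192565917969 nest 0.6542185532974422 0.12116727937502106
[[-0.0, 0.0492, -0.0063, 0.0], [-0.0, 0.0492, -0.0062, 0.0], [-0.0, 0.0492, -0.0063, 0.0], [-0.0, 0.0492, -0.0063, 0.0]]
[[0.0014, 0.007, 0.0445, 0.0], [0.0013, 0.007, 0.0444, 0.0]]
[[0.0011, 0.0055, 0.0346, 0.0], [0.0011, 0.0054, 0.0345, 0.0]]
end [0.7617 0.0109 0.03  ] 1.4281 [-0.031 -0.156 -0.987]
```

View pics/w10.png

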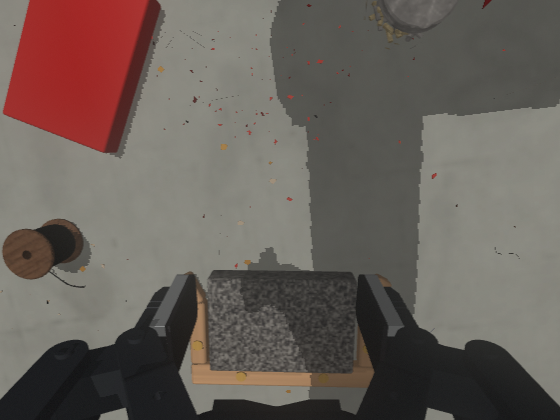

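```bash
python3 - <<'E'
import cv2
i=cv2.imread("pics/w10.png");cv2.imwrite("pics/w10c.png",cv2.resize(i[255:395,180:400],None,fx=3.6,fy=3.6,interpolation=cv2.INTER_CUBIC))
E
```

```text
(no output)
```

View pics/w10c.png

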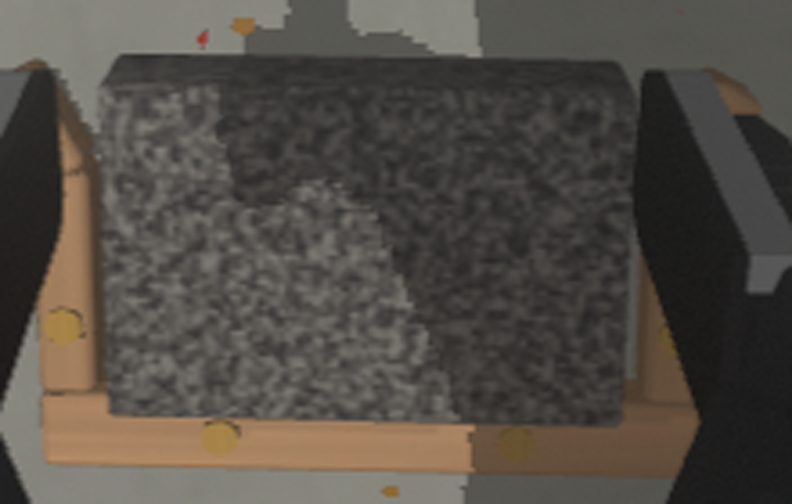

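```bash
python3 - <<'E'
from plan import *
from fit import *
s,p,R=S()
w=arm.read_camera("wrist")
# measured pixels: rail inner top edge right (crop 630,380) left (70..95,390)  -> full; slab far top edge (110,413),(620,424)
f=lambda x,y:(180+x/3.6,255+y/3.6)
for nm,c,z in [("rail innerR",(630,381),.016),("rail innerL",(70,391),.016),("slab far L",(110,413),.026),("slab far R",(620,424),.026),("rail outL",(45,463),.016),("rail outR",(690,474),.016),("cheekL in",(97,330),.016),("cheekL tip",(97,240),.016),("slab L far",(106,330),.026),("cheekR in",(638,330),.016)]:
    X=p2w(f(*c),z,w,s);print(nm,(X[:2]@ex).round(4),(X[:2]@ey).round(4))
E
```

```text
rail innerR 0.6856 0.1909
rail innerL 0.6921 0.0427
slab far L 0.6917 0.0555
slab far R 0.6915 0.1867
rail outL 0.7135 0.0352
rail outR 0.7121 0.2078
cheekL in 0.6744 0.0504
cheekL tip 0.6489 0.0511
slab L far 0.6685 0.0551
cheekR in 0.6711 0.1923
```

Emit:
step_arm(increments=[[0, 0.05, -0.0065, 0], [0, 0.05, -0.0065, 0], [0, 0.05, -0.0065, 0], [0, 0.048, -0.006, 0], [0.0015, 0.007, 0.0445, 0], [0.0015, 0.007, 0.0445, 0], [0.001, 0.0055, 0.0345, 0], [0.001, 0.0055, 0.03, 0], [0, 0, 0, 0]])

```text
clock: 18.5
tcp_pos: [0.7605, 0.0093, 0.0085]
ee_rot: [[0.142, 0.973, -0.181], [0.989, -0.145, -0.004], [-0.03, -0.178, -0.984]]
contact_force: [-2.5, -2.7, 17.3]
gripper_width: 0.0684
```

```bash
python3 - <<'E'
from plan import *
from fit import *
s,p,R=S();print(p,R.round(3),s["clock"],p[:2]@ex,p[:2]@ey,s["contact_force"].round(1),s["joint_positions"].round(2))
w=arm.read_camera("wrist");cv2.imwrite("pics/w11.png",w["color"])
q=n2w(.742,.122)
rowsR(p,R,[(q[0],q[1],.017,0,2)])
E
```

```text
[0.76054089 0.00926938 0.00851026] [[ 0.142  0.973 -0.181]
 [ 0.989 -0.145 -0.004]
 [-0.03  -0.178 -0.984]] 18.5 0.751028883443111 0.12026630467487633 [-2.5 -2.7 17.3] [-0.08  1.07  0.55  1.23 -0.02  0.07]
[[0.0008, -0.0052, -0.0034, 0.0], [0.0007, -0.0052, -0.0034, 0.0]]
end [0.7519 0.0123 0.017 ] 1.4285 [-0.03  -0.178 -0.984]
```

View pics/w11.png

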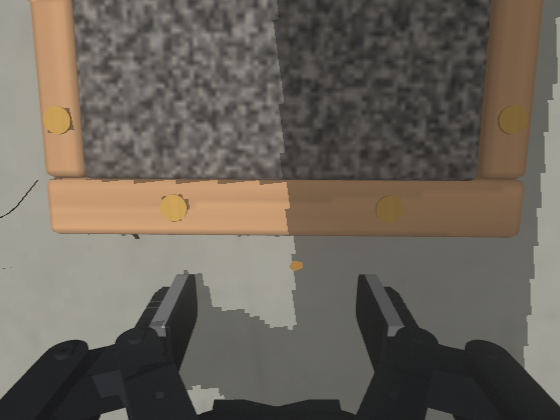

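Emit:
step_arm(increments=[[0, -0.002, -0.007, 0], [0, -0.012, 0.002, 0], [0, -0.01, 0.002, 0], [0, -0.006, 0.001, 0], [0, -0.006, 0.001, 0], [0, -0.006, 0.001, 0]])

```text
clock: 19.3
tcp_pos: [0.7428, 0.0113, 0.0129]
ee_rot: [[0.145, 0.981, -0.131], [0.989, -0.148, -0.009], [-0.028, -0.128, -0.991]]
contact_force: [14.3, -1.2, 0.1]
gripper_width: 0.0681
```

```bash
python3 - <<'E'
from plan import *
s,p,R=S();print(p,R.round(3),s["clock"],p[:2]@ex,s["contact_force"].round(1))
E
```

```text
[0.74280554 0.0113396  0.01287361] [[ 0.145  0.981 -0.131]
 [ 0.989 -0.148 -0.009]
 [-0.028 -0.128 -0.991]] 19.3 0.7331813655280578 [14.3 -1.2  0.1]
```

Emit:
step_arm(increments=[[0, -0.006, 0, 0], [0, -0.006, 0, 0], [0, -0.006, 0, 0], [0, -0.006, 0, 0], [0, -0.006, 0, 0], [0, -0.006, 0, 0], [0, -0.006, 0, 0], [0, -0.006, 0, 0], [0, -0.006, 0, 0]])

```text
clock: 20.42
tcp_pos: [0.7427, 0.0113, 0.0143]
ee_rot: [[0.146, 0.989, -0.022], [0.989, -0.147, -0.021], [-0.024, -0.019, -1.0]]
contact_force: [15.5, -1.1, -4.2]
gripper_width: 0.0684
```

```bash
python3 - <<'E'
from plan import *
s,p,R=S();print(p,R.round(3),s["clock"],p[:2]@ex,s["contact_force"].round(1))
E
```

```text
[0.74266985 0.01133242 0.01434749] [[ 0.146  0.989 -0.022]
 [ 0.989 -0.147 -0.021]
 [-0.024 -0.019 -1.   ]] 20.425 0.7330481802790706 [15.5 -1.1 -4.2]
```

```bash
python3 - <<'E'
from plan import *
s,p,R=S()
u=n2w(.755,.12)
rowsR(p,R,[(u[0],u[1],.02,0,1),(u[0],u[1],.20,0,4),(.55,-.32,.27,91,10)])
E
```

```text
[[0.0002, 0.0218, -0.0061, 0.0]]
[[-0.0011, -0.0008, -0.045, 0.0], [-0.0011, -0.0009, -0.0449, 0.0], [-0.0011, -0.0008, -0.045, 0.0], [-0.0011, -0.0008, -0.045, 0.0]]
[[-0.0358, -0.0165, -0.0058, 9.1], [-0.0379, -0.0107, -0.0058, 9.1], [-0.0392, -0.0045, -0.0059, 9.1], [-0.0394, 0.0018, -0.0058, 9.1], [-0.0386, 0.0079, -0.0058, 9.1], [-0.0368, 0.014, -0.0058, 9.1], [-0.0343, 0.0196, -0.0058, 9.1], [-0.0306, 0.0247, -0.0059, 9.1], [-0.0264, 0.0293, -0.0058, 9.1], [-0.0214, 0.0331, -0.0058, 9.1]]
end [ 0.55 -0.32  0.27] -0.165 [-0.018  0.025 -1.   ]
```

Emit:
step_arm(increments=[[0, 0.022, -0.006, 0], [-0.001, -0.001, -0.045, 0], [-0.001, -0.001, -0.045, 0], [-0.001, -0.001, -0.045, 0], [-0.001, -0.001, -0.045, 0]], grip=0.35)

```text
clock: 21.05
tcp_pos: [0.7587, 0.0088, 0.1868]
ee_rot: [[0.146, 0.988, -0.047], [0.989, -0.147, -0.019], [-0.026, -0.044, -0.999]]
contact_force: [-0.0, -0.4, -0.4]
gripper_width: 0.0557
```

Emit:
step_arm(increments=[[-0.036, -0.0165, -0.006, 9], [-0.038, -0.0105, -0.006, 9], [-0.039, -0.0045, -0.006, 9], [-0.0395, 0.002, -0.006, 9], [-0.0385, 0.008, -0.006, 9], [-0.037, 0.014, -0.006, 9], [-0.0345, 0.0195, -0.006, 9], [-0.0305, 0.0245, -0.006, 9], [-0.0265, 0.0295, -0.006, 9], [-0.0215, 0.033, -0.006, 9]])

```text
clock: 22.3
tcp_pos: [0.5331, -0.3218, 0.2498]
ee_rot: [[0.979, -0.191, -0.066], [-0.192, -0.981, -0.01], [-0.063, 0.023, -0.998]]
contact_force: [0.4, -0.1, 0.5]
gripper_width: 0.0559
```

```bash
python3 - <<'E'
from plan import *
from fit import *
np.set_printoptions(precision=4,suppress=True)
s,p,R=S();print(p,R.round(3),s["clock"],s["contact_force"].round(1),s["gripper_width"])
w=arm.read_camera("wrist");cv2.imwrite("pics/w12.png",w["color"])
for n in("folder_stand","bone_folder"):
    for r in arm.cut_out(n,"wrist"): print(n,r["score"],np.round(r["uv"],1),r["region"].sum(),p2w(r["uv"],.065 if n[0]=="f" else .16,w,s))
E
```

```text
[ 0.5331 -0.3218  0.2498] [[ 0.979 -0.191 -0.066]
 [-0.192 -0.981 -0.01 ]
 [-0.063  0.023 -0.998]] 22.3 [ 0.4 -0.1  0.5] 0.05593136002482885
folder_stand 0.91 [309.1 165.5] 7216 [ 0.5523 -0.3114  0.065 ]
bone_folder 0.84 [310.3 201.4] 1340 [ 0.5508 -0.3121  0.16  ]
```

View pics/w12.png

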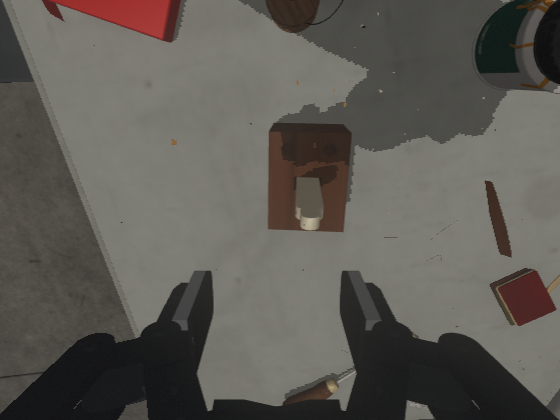

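```bash
python3 - <<'E'
import cv2
i=cv2.imread("pics/w12.png");cv2.imwrite("pics/w12c.png",cv2.resize(i[110:245,255:365],None,fx=4.4,fy=4.4,interpolation=cv2.INTER_CUBIC))
E
```

```text
(no output)
```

View pics/w12c.png

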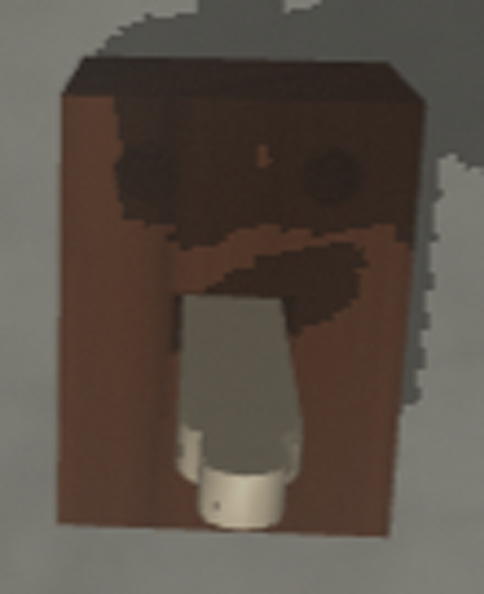

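```bash
python3 - <<'E'
from plan import *
from fit import *
np.set_printoptions(precision=4,suppress=True)
s,p,R=S()
w=arm.read_camera("wrist")
f=lambda x,y:(255+x/4.4,110+y/4.4)
C=np.array([p2w(f(*c),.065,w,s) for c in [(62,97),(425,103),(388,535),(57,523)]]);print(C,C.mean(0))
e=C[1]-C[0]+C[2]-C[3];print("stand x dir",np.arctan2(e[1],e[0]),np.linalg.norm(e)/2,np.linalg.norm(C[3]+C[2]-C[0]-C[1])/2)
for nm,c,z in [("slot base L (entry)",(182,295),.065),("R",(283,300),.065),("head top back",(242,525),.157),("head front L",(200,470),.157),("head front R",(285,474),.157),("shoulder L",(180,430),.145),("shoulder R",(300,435),.145)]:
    print(nm,p2w(f(*c),z,w,s))
E
```

```text
[[ 0.5236 -0.2776  0.065 ]
 [ 0.5919 -0.2913  0.065 ]
 [ 0.5735 -0.3794  0.065 ]
 [ 0.505  -0.3652  0.065 ]] [ 0.5485 -0.3284  0.065 ]
stand x dir -0.20079075566426136 0.06982335270380703 0.08981917346491877
slot base L (entry) [ 0.5397 -0.3205  0.065 ]
R [ 0.5595 -0.325   0.065 ]
head top back [ 0.5475 -0.333   0.157 ]
head front L [ 0.5428 -0.3233  0.157 ]
head front R [ 0.555 -0.326  0.157]
shoulder L [ 0.5401 -0.3208  0.145 ]
shoulder R [ 0.5582 -0.3247  0.145 ]
```

```bash
python3 - <<'E'
from plan import *
s,p,R=S()
rowsR(p,R,[(.5485,-.3275,.25,.4,2),(.5485,-.3275,.165,0,4)])
E
```

```text
[[0.0078, 0.0016, -0.0004, 0.2], [0.0078, 0.0016, -0.0004, 0.2]]
[[0.0013, -0.0005, 0.0212, 0.0], [0.0013, -0.0004, 0.0212, 0.0], [0.0014, -0.0005, 0.0212, 0.0], [0.0013, -0.0005, 0.0212, 0.0]]
end [ 0.5485 -0.3275  0.165 ] -0.1961 [-0.062  0.022 -0.998]
```

Emit:
step_arm(increments=[[0.008, 0.0015, 0, 0.2], [0.008, 0.0015, 0, 0.2], [0.0015, 0, 0.021, 0], [0.0015, 0, 0.021, 0], [0.0015, 0, 0.021, 0], [0.0015, 0, 0.017, 0], [0, 0, 0, 0], [0, 0, 0, 0]])

```text
clock: 23.5
tcp_pos: [0.5569, -0.3243, 0.1634]
ee_rot: [[0.981, -0.182, -0.066], [-0.183, -0.983, -0.008], [-0.063, 0.02, -0.998]]
contact_force: [0.2, 0.2, 0.4]
gripper_width: 0.0557
```

```bash
python3 - <<'E'
from plan import *
from fit import *
s,p,R=S();print(p,R.round(3),s["clock"],s["contact_force"].round(1),s["gripper_width"])
w=arm.read_camera("wrist");cv2.imwrite("pics/w13.png",w["color"])
rowsR(p,R,[(.5485,-.3275,.1485,.4,2)])
E
```

```text
[ 0.55689602 -0.3243032   0.16335894] [[ 0.981 -0.182 -0.066]
 [-0.183 -0.983 -0.008]
 [-0.063  0.02  -0.998]] 23.5 [0.2 0.2 0.4] 0.05568486684751825
[[-0.0034, 0.0022, 0.0077, 0.2], [-0.0033, 0.0022, 0.0077, 0.2]]
end [ 0.5485 -0.3275  0.1485] -0.1911 [-0.063  0.021 -0.998]
```

View pics/w13.png

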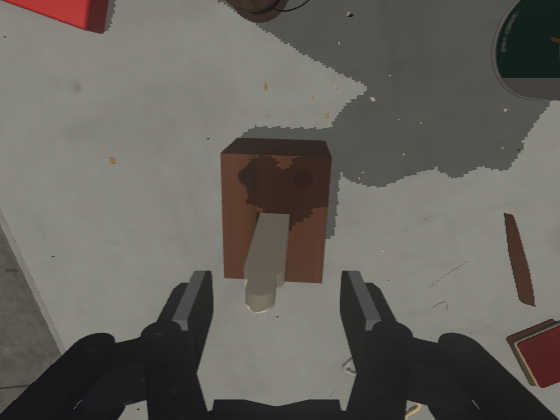

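Emit:
step_arm(increments=[[-0.004, 0.002, 0.005, 0.4], [-0.004, 0.002, 0.006, 0.4], [0, 0, 0.003, 0], [0, 0, 0, 0]])

```text
clock: 24.05
tcp_pos: [0.547, -0.3278, 0.1509]
ee_rot: [[0.978, -0.197, -0.064], [-0.198, -0.98, -0.01], [-0.06, 0.023, -0.998]]
contact_force: [0.5, 0.2, 0.7]
gripper_width: 0.0554
```

```bash
python3 - <<'E'
from plan import *
from fit import *
s,p,R=S();print(p,R.round(3),s["clock"],s["contact_force"].round(1),s["gripper_width"])
w=arm.read_camera("wrist");cv2.imwrite("pics/w14.png",w["color"])
rowsR(p,R,[(.5485,-.3275,.1485,.4,1)])
E
```

```text
[ 0.54701485 -0.32779134  0.15088594] [[ 0.978 -0.197 -0.064]
 [-0.198 -0.98  -0.01 ]
 [-0.06   0.023 -0.998]] 24.05 [0.5 0.2 0.7] 0.05536498232937078
[[0.0015, -0.0006, 0.0023, 0.4]]
end [ 0.5485 -0.3275  0.1485] -0.2068 [-0.06   0.023 -0.998]
```

View pics/w14.png

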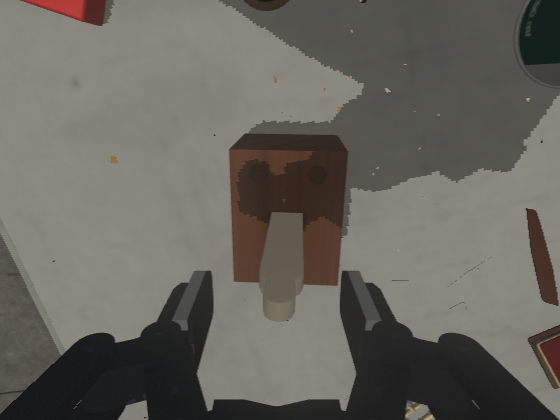

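Emit:
step_arm(increments=[[0.001, 0, 0.002, 0], [0, 0, 0, 0], [0, 0, 0, 0], [0, 0, 0, 0], [0, 0, 0, 0]], grip=1, grip_force=25)

```text
clock: 24.72
tcp_pos: [0.5484, -0.3282, 0.1493]
ee_rot: [[0.978, -0.197, -0.063], [-0.198, -0.98, -0.011], [-0.06, 0.023, -0.998]]
contact_force: [0.2, 0.4, 0.1]
gripper_width: 0.0179
```

```bash
python3 - <<'E'
from plan import *
from fit import *
s,p,R=S();print(p,R.round(3),s["clock"],s["contact_force"].round(1),s["gripper_width"])
w=arm.read_camera("wrist");cv2.imwrite("pics/w15.png",w["color"])
rowsR(p,R,[(p[0],p[1],p[2]+.09,0,6)])
E
```

```text
[ 0.54840038 -0.3282315   0.14928336] [[ 0.978 -0.197 -0.063]
 [-0.198 -0.98  -0.011]
 [-0.06   0.023 -0.998]] 24.725 [0.2 0.4 0.1] 0.017886870203379226
[[-0.0009, 0.0003, -0.015, 0.0], [-0.0009, 0.0004, -0.0149, 0.0], [-0.0009, 0.0003, -0.015, 0.0], [-0.0009, 0.0004, -0.015, 0.0], [-0.0009, 0.0003, -0.0149, 0.0], [-0.0009, 0.0004, -0.015, 0.0]]
end [ 0.5484 -0.3282  0.2393] -0.1996 [-0.06   0.023 -0.998]
```

View pics/w15.png

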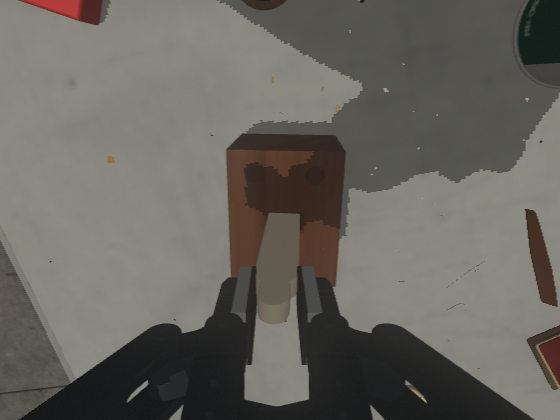

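Emit:
step_arm(increments=[[-0.001, 0.0005, -0.008, 0], [-0.001, 0.0005, -0.015, 0], [-0.001, 0.0005, -0.015, 0], [-0.001, 0.0005, -0.02, 0], [-0.001, 0.0005, -0.02, 0], [-0.001, 0.0005, -0.02, 0], [-0.001, 0, -0.015, 0], [0, 0, 0, 0]])

```text
clock: 25.78
tcp_pos: [0.5489, -0.3292, 0.2736]
ee_rot: [[0.979, -0.197, -0.058], [-0.198, -0.98, -0.014], [-0.054, 0.026, -0.998]]
contact_force: [-0.0, -0.4, -1.2]
gripper_width: 0.018
```

```bash
python3 - <<'E'
from plan import *
from fit import *
s,p,R=S();print(p,R.round(3),s["clock"],s["contact_force"].round(1),s["gripper_width"],s["joint_positions"].round(2))
w=arm.read_camera("wrist");cv2.imwrite("pics/w16.png",w["color"])
d=arm.read_camera("side");cv2.imwrite("pics/s16.png",d["color"][150:400,150:500])
u=n2w(.50,.06);rowsR(p,R,[(u[0],u[1],.25,-3,10)])
E
```

```text
[ 0.54891    -0.32922324  0.27355753] [[ 0.979 -0.197 -0.058]
 [-0.198 -0.98  -0.014]
 [-0.054  0.026 -0.998]] 25.775 [-0.  -0.4 -1.2] 0.018041536745430655 [-0.63  0.52  0.17  1.26 -0.05  1.14]
[[-0.0106, -0.0301, 0.0022, -0.3], [-0.0104, -0.0301, 0.0021, -0.3], [-0.0103, -0.0302, 0.0022, -0.3], [-0.0101, -0.0303, 0.0022, -0.3], [-0.0099, -0.0303, 0.0021, -0.3], [-0.0098, -0.0303, 0.0022, -0.3], [-0.0096, -0.0304, 0.0022, -0.3], [-0.0095, -0.0305, 0.0021, -0.3], [-0.0093, -0.0305, 0.0022, -0.3], [-0.0091, -0.0306, 0.0021, -0.3]]
end [ 0.5035 -0.0137  0.25  ] -0.1473 [-0.055  0.023 -0.998]
```

View pics/w16.png

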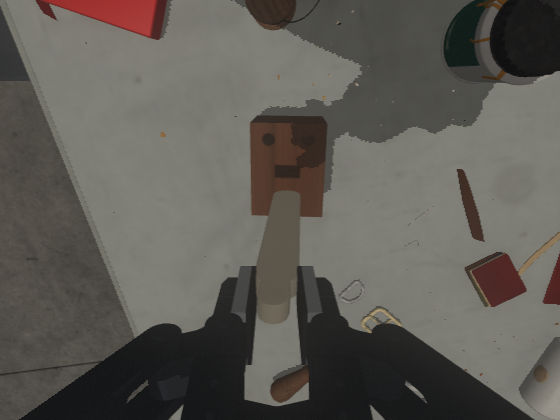

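View pics/s16.png

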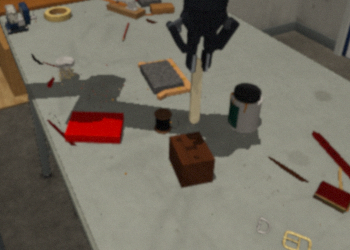

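Emit:
step_arm(increments=[[-0.0105, -0.03, 0, -0.3], [-0.0105, -0.03, 0.002, -0.3], [-0.0105, -0.03, 0.002, -0.3], [-0.01, -0.03, 0.002, -0.3], [-0.01, -0.03, 0.002, -0.3], [-0.01, -0.03, 0.002, -0.3], [-0.0095, -0.0305, 0.002, -0.3], [-0.0095, -0.0305, 0.002, -0.3], [-0.0095, -0.0305, 0.002, -0.3], [-0.009, -0.0305, 0.002, -0.3]])

```text
clock: 27.12
tcp_pos: [0.495, -0.0047, 0.2416]
ee_rot: [[0.986, -0.148, -0.078], [-0.149, -0.989, -0.005], [-0.076, 0.016, -0.997]]
contact_force: [-0.0, -0.4, 1.0]
gripper_width: 0.0181
```

```bash
python3 - <<'E'
from plan import *
from fit import *
s,p,R=S();print(p,R.round(3),s["clock"],s["contact_force"].round(1),s["gripper_width"],p[:2]@ex,p[:2]@ey)
w=arm.read_camera("wrist");cv2.imwrite("pics/w17.png",w["color"])
u=n2w(.50,.06);rowsR(p,R,[(u[0],u[1],.17,-1,4),(u[0],u[1],.139,0,3)])
E
```

```text
[ 0.49495029 -0.00467553  0.24160327] [[ 0.986 -0.148 -0.078]
 [-0.149 -0.989 -0.005]
 [-0.076  0.016 -0.997]] 27.125 [-0.  -0.4  1. ] 0.018067255770909587 0.49032416611673263 0.06767471372295977
[[0.0038, 0.0016, 0.0177, -0.25], [0.0038, 0.0017, 0.0177, -0.25], [0.0037, 0.0016, 0.0177, -0.25], [0.0038, 0.0017, 0.0177, -0.25]]
[[0.0008, -0.0002, 0.0103, 0.0], [0.0008, -0.0001, 0.0103, 0.0], [0.0008, -0.0002, 0.0103, 0.0]]
end [ 0.5034 -0.0137  0.139 ] -0.1326 [-0.077  0.015 -0.997]
```

View pics/w17.png

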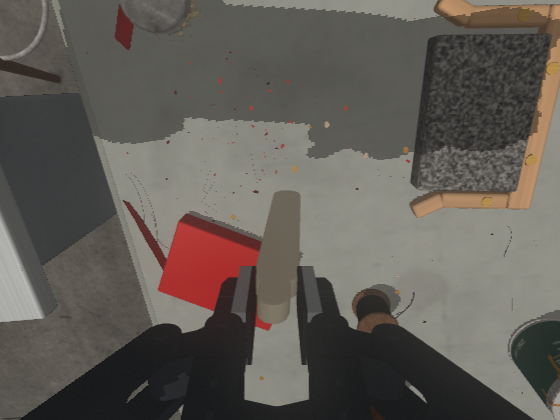

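Emit:
step_arm(increments=[[0.004, 0, 0.02, 0], [0.004, 0, 0.02, 0], [0.004, 0, 0.02, 0], [0.004, 0, 0.02, 0], [0.001, 0, 0.012, 0], [0, 0, 0.005, 0], [0, 0, 0.003, 0]])

```text
clock: 28.05
tcp_pos: [0.5033, -0.0031, 0.1383]
ee_rot: [[0.987, -0.142, -0.077], [-0.142, -0.99, -0.003], [-0.076, 0.014, -0.997]]
contact_force: [-0.9, -0.6, 27.5]
gripper_width: 0.018
```

```bash
python3 - <<'E'
from plan import *
from fit import *
s,p,R=S();print(p,R.round(3),s["clock"],s["contact_force"].round(1),s["gripper_width"],p[:2]@ex,p[:2]@ey)
w=arm.read_camera("wrist");cv2.imwrite("pics/w18.png",w["color"])
E
```

```text
[ 0.50327184 -0.00310411  0.13825476] [[ 0.987 -0.142 -0.077]
 [-0.142 -0.99  -0.003]
 [-0.076  0.014 -0.997]] 28.05 [-0.9 -0.6 27.5] 0.017991967254799297 0.4983269095474199 0.07044484836920131
```

View pics/w18.png

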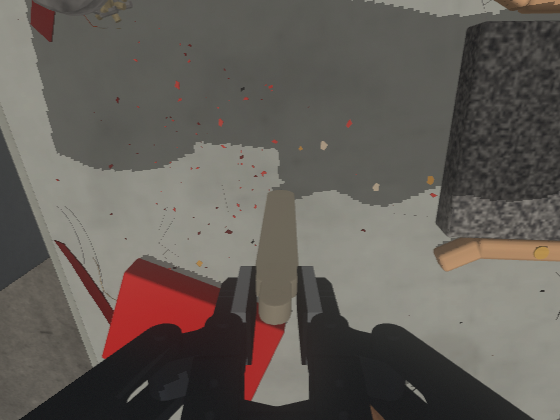

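Emit:
step_arm(increments=[[0, -0.0115, 0, 0], [0, -0.0115, 0.0015, 0], [0, -0.013, 0.003, 0], [0, -0.013, 0.0045, 0]], grip=1, grip_force=20)

```text
clock: 28.6
tcp_pos: [0.5144, 0.0467, 0.1344]
ee_rot: [[0.988, -0.143, -0.065], [-0.144, -0.99, -0.003], [-0.064, 0.012, -0.998]]
contact_force: [-0.8, 1.6, 10.4]
gripper_width: 0.0179
```

```bash
python3 - <<'E'
from plan import *
from fit import *
s,p,R=S();print(p,R.round(3),s["clock"],s["contact_force"].round(1),s["gripper_width"],p[:2]@ex,p[:2]@ey)
w=arm.read_camera("wrist");cv2.imwrite("pics/w19.png",w["color"])
d=arm.read_camera("side");cv2.imwrite("pics/s19.png",cv2.resize(d["color"][130:310,200:400],None,fx=3,fy=3))
E
```

```text
[0.51440722 0.04670152 0.13437983] [[ 0.988 -0.143 -0.065]
 [-0.144 -0.99  -0.003]
 [-0.064  0.012 -0.998]] 28.6 [-0.8  1.6 10.4] 0.017903719705788985 0.5020674555688754 0.12134284058718028
```

View pics/w19.png

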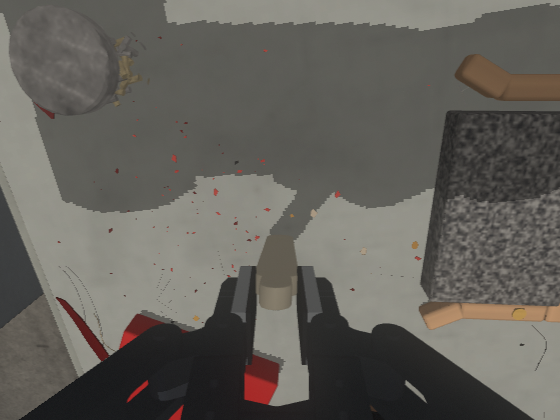

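View pics/s19.png

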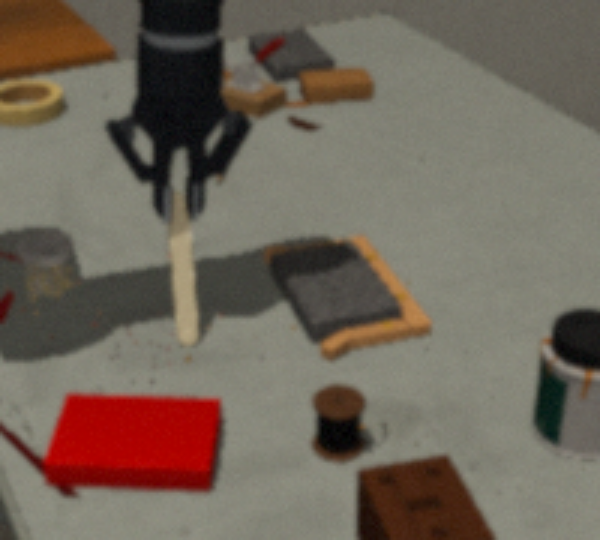

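```bash
python3 - <<'E'
from plan import *
from fit import *
s,p,R=S()
w=arm.read_camera("wrist")
for v in (237,):
    X=p2w((279,v),.003,w,s);print(X,X[:2]@ex,X[:2]@ey)
piv=p+R@np.array([0,0,.009]);print(piv,piv[:2]@ey)
E
```

```text
[0.5037035  0.01967694 0.003     ] 0.4954261782274461 0.09304458753440813
[0.51380806 0.04769069 0.12513766] 0.12223387619524212
```

Emit:
step_arm(increments=[[0, -0.014, 0.005, 0], [0, -0.013, 0.0065, 0], [0, -0.0125, 0.008, 0], [0, -0.0115, 0.0095, 0]])

```text
clock: 29.25
tcp_pos: [0.5224, 0.1016, 0.1054]
ee_rot: [[0.988, -0.141, -0.06], [-0.141, -0.99, -0.0], [-0.059, 0.009, -0.998]]
contact_force: [0.6, 1.0, 2.4]
gripper_width: 0.0176
```

```bash
cat > chk.py <<'E'
from plan import *
from fit import *
import sys
s,p,R=S();print(p,R.round(3),s["clock"],s["contact_force"].round(1),s["gripper_width"],p[:2]@ex,p[:2]@ey)
w=arm.read_camera("wrist");cv2.imwrite("pics/%s.png"%sys.argv[1],w["color"])
d=arm.read_camera("side");cv2.imwrite("pics/%s_s.png"%sys.argv[1],cv2.resize(d["color"][130:310,200:400],None,fx=3,fy=3))
E
python3 chk.py w20
```

```text
[0.5223539  0.10159797 0.10540845] [[ 0.988 -0.141 -0.06 ]
 [-0.141 -0.99  -0.   ]
 [-0.059  0.009 -0.998]] 29.25 [0.6 1.  2.4] 0.01759962854441998 0.501909872212702 0.17681125350710583
```

View pics/w20.png

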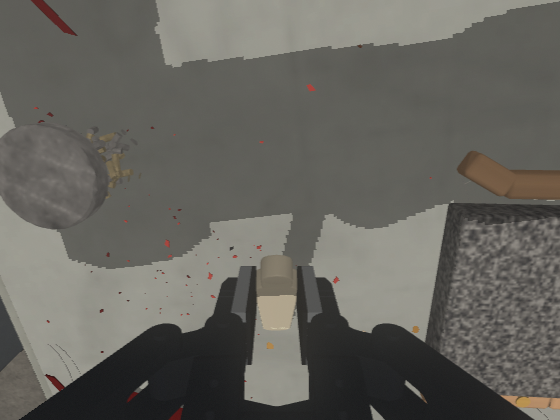

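View pics/w20_s.png

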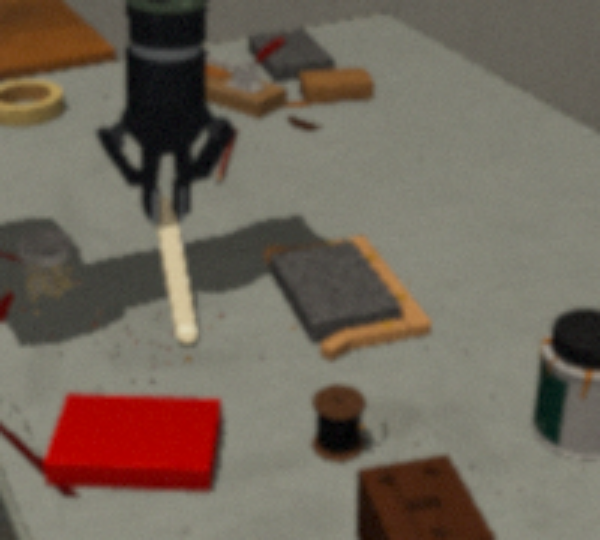

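Emit:
step_arm(increments=[[0, -0.011, 0.0105, 0], [0, -0.01, 0.012, 0], [0, -0.008, 0.013, 0], [0, -0.0065, 0.014, 0], [0, -0.0045, 0.0135, 0], [0, -0.002, 0.01, 0], [0, 0, 0, 0]])

```text
clock: 30.22
tcp_pos: [0.521, 0.1444, 0.0239]
ee_rot: [[0.988, -0.141, -0.066], [-0.142, -0.99, -0.004], [-0.065, 0.013, -0.998]]
contact_force: [-0.6, 0.4, 0.2]
gripper_width: 0.0
```

```bash
python3 chk.py w21
```

```text
[0.52097225 0.1443586  0.02389912] [[ 0.988 -0.141 -0.066]
 [-0.142 -0.99  -0.004]
 [-0.065  0.013 -0.998]] 30.225 [-0.6  0.4  0.2] 1.9541498305608505e-05 0.4942967686979365 0.21891139054648484
```

View pics/w21.png

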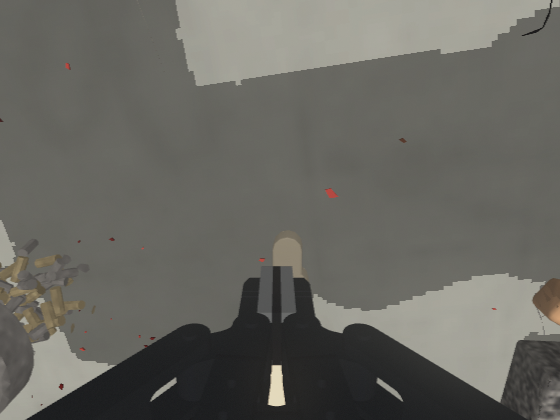

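View pics/w21_s.png

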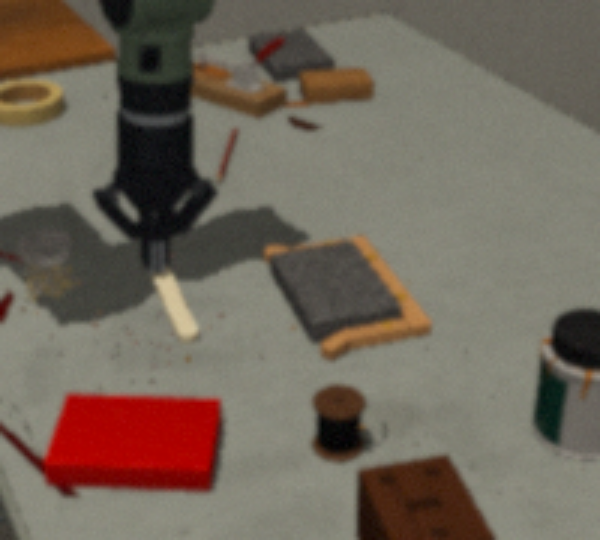

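Emit:
step_arm(increments=[[0, 0, -0.02, 0], [0, 0, -0.05, 0], [0, 0, -0.06, 0], [0, 0.02, -0.04, 0], [0, 0.02, 0, 0], [0, 0, 0, 0]], grip=0.3)

```text
clock: 31.08
tcp_pos: [0.5243, 0.1032, 0.1991]
ee_rot: [[0.987, -0.142, -0.07], [-0.143, -0.99, -0.004], [-0.069, 0.014, -0.998]]
contact_force: [0.3, -0.7, 0.0]
gripper_width: 0.0594
```

```bash
python3 chk.py w22; python3 - <<'E'
from plan import *
from fit import *
s,p,R=S();w=arm.read_camera("wrist")
for r in arm.cut_out("bone_folder","wrist"):
    print(r["score"],r["uv"],r["region"].sum())
    m=r["region"].astype(np.uint8)
    x,f=fitbox(m,[.51,.09,-.147],(.02,.15,.009),w,s);print(x,f,x[:2]@ex,x[:2]@ey)
E
```

```text
[0.52428921 0.10321692 0.19909005] [[ 0.987 -0.142 -0.07 ]
 [-0.143 -0.99  -0.004]
 [-0.069  0.014 -0.998]] 31.075 [ 0.3 -0.7  0. ] 0.05937598897880384 0.5035879352101379 0.17869554471318289
0.61 [284.3, 186.6] 3252
[ 0.51737365  0.09078546 -0.14314911] 226.31765747070312 0.49856248717410057 0.1653872320686967
```

View pics/w22.png

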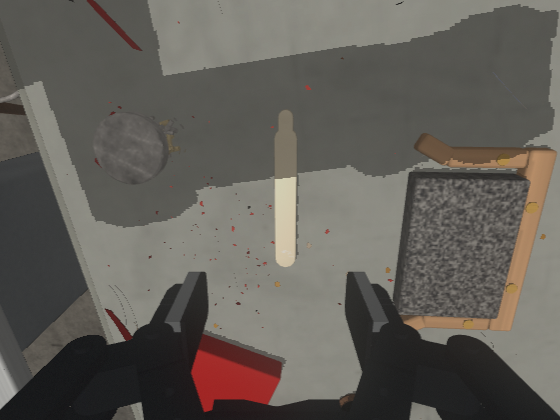

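```bash
python3 - <<'E'
from plan import *
s,p,R=S();rowsR(p,R,[(.5174,.0908,.2,0,2),(.5174,.0908,.05,0,5)])
E
```

```text
[[-0.0024, 0.0074, -0.0006, 0.0], [-0.0024, 0.0073, -0.0007, 0.0]]
[[0.0021, -0.0004, 0.0299, 0.0], [0.0021, -0.0004, 0.03, 0.0], [0.0021, -0.0004, 0.0299, 0.0], [0.0022, -0.0004, 0.0299, 0.0], [0.0021, -0.0005, 0.03, 0.0]]
end [0.5174 0.0908 0.05  ] -0.1414 [-0.071  0.014 -0.997]
```

Emit:
step_arm(increments=[[-0.0025, 0.0075, 0, 0], [-0.0025, 0.0075, 0, 0], [0.002, -0.0005, 0.03, 0], [0.002, -0.0005, 0.03, 0], [0.002, -0.0005, 0.03, 0], [0.002, -0.0005, 0.03, 0], [0.002, -0.0005, 0.025, 0], [0, 0, 0, 0]])

```text
clock: 32.28
tcp_pos: [0.5135, 0.0893, 0.0473]
ee_rot: [[0.987, -0.139, -0.076], [-0.14, -0.99, -0.004], [-0.075, 0.015, -0.997]]
contact_force: [-0.7, -0.0, 1.0]
gripper_width: 0.0596
```

```bash
python3 chk.py w23; python3 - <<'E'
from plan import *
s,p,R=S();rowsR(p,R,[(.5174,.0908,.017,0,3)])
E
```

```text
[0.5135035  0.08925579 0.04729058] [[ 0.987 -0.139 -0.076]
 [-0.14  -0.99  -0.004]
 [-0.075  0.015 -0.997]] 32.275 [-0.7 -0.   1. ] 0.059585634482435965 0.49495729433853247 0.16330864400818196
[[0.0013, -0.0007, 0.0107, 0.0], [0.0014, -0.0007, 0.0107, 0.0], [0.0013, -0.0007, 0.0106, 0.0]]
end [0.5174 0.0908 0.017 ] -0.1403 [-0.071  0.014 -0.997]
```

View pics/w23.png

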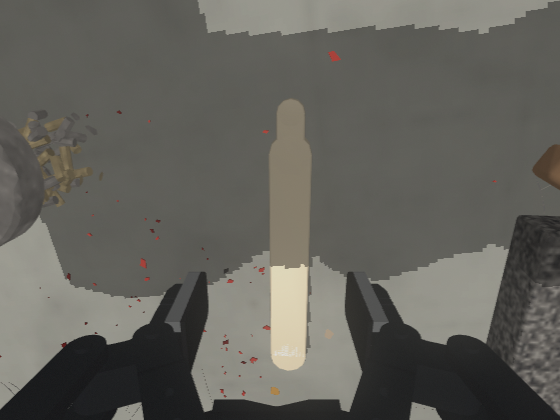

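```bash
python3 - <<'E'
from plan import *
from fit import *
s,p,R=S();w=arm.read_camera("wrist")
A=p2w((291,98),.006,w,s);B=p2w((288,370),.006,w,s);M=(A+B)/2;print(A,B,M,np.linalg.norm(A-B),np.arctan2(*(A-B)[:2][::-1])-np.pi/2)
a=p2w((269,200),.009,w,s);b=p2w((311,200),.009,w,s);print(np.linalg.norm(a-b),(a+b)/2)
rowsR(p,R,[(M[0],M[1],.017,0.3,3)])
E
```

```text
[0.52944285 0.16594202 0.006     ] [0.50826498 0.01284417 0.006     ] [0.51885391 0.0893931  0.006     ] 0.1545556713478728 -0.13745664120747625
0.020459019454757515 [0.52306243 0.11899647 0.009     ]
[[0.0019, -0.0003, 0.0106, 0.1], [0.0019, -0.0003, 0.0107, 0.1], [0.0019, -0.0003, 0.0106, 0.1]]
end [0.5189 0.0893 0.017 ] -0.1456 [-0.071  0.015 -0.997]
```

Emit:
step_arm(increments=[[0.002, -0.0003, 0.011, 0], [0.002, -0.0003, 0.011, 0], [0.002, 0, 0.008, 0], [0, 0, 0, 0]])

```text
clock: 32.92
tcp_pos: [0.5222, 0.0891, 0.0196]
ee_rot: [[0.988, -0.139, -0.066], [-0.139, -0.99, -0.004], [-0.065, 0.013, -0.998]]
contact_force: [-0.5, -0.6, 0.5]
gripper_width: 0.0601
```

```bash
python3 chk.py w24
```

```text
[0.52219296 0.08909746 0.01956665] [[ 0.988 -0.139 -0.066]
 [-0.139 -0.99  -0.004]
 [-0.065  0.013 -0.998]] 32.925 [-0.5 -0.6  0.5] 0.06012072229623742 0.5035766800013494 0.16442132373585222
```

View pics/w24.png

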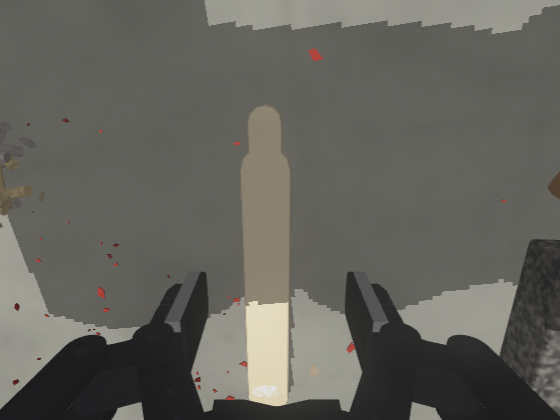

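Emit:
step_arm(increments=[[-0.0035, 0, 0.003, 0.3], [0, 0, 0, 0], [0, 0, 0, 0], [0, 0, 0, 0], [0, 0, 0, 0], [0, 0, 0, 0]], grip=1, grip_force=40)

```text
clock: 33.78
tcp_pos: [0.519, 0.0897, 0.0179]
ee_rot: [[0.987, -0.144, -0.064], [-0.145, -0.989, -0.004], [-0.063, 0.013, -0.998]]
contact_force: [0.5, 1.0, -0.1]
gripper_width: 0.0184
```

```bash
python3 chk.py w25
```

```text
[0.51900531 0.08974816 0.017931  ] [[ 0.987 -0.144 -0.064]
 [-0.145 -0.989 -0.004]
 [-0.063  0.013 -0.998]] 33.775 [ 0.5  1.  -0.1] 0.01843023308501668 0.5003281672240795 0.1645994090997645
```

View pics/w25.png

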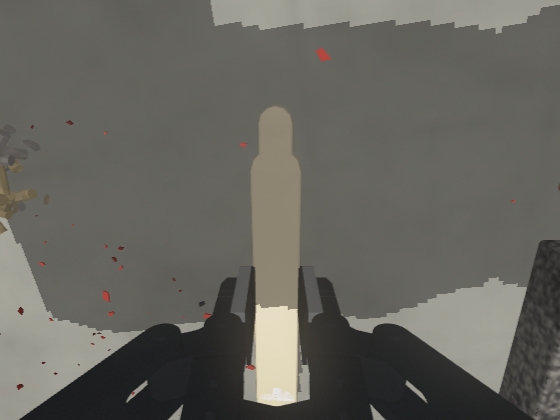

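Emit:
step_arm(increments=[[0, 0, -0.006, 0], [-0.001, 0, -0.02, 0], [-0.002, 0, -0.035, 0], [-0.002, 0, -0.04, 0], [-0.002, 0, -0.03, 0], [0, 0, 0, 0]])

```text
clock: 34.62
tcp_pos: [0.5204, 0.0912, 0.1543]
ee_rot: [[0.987, -0.144, -0.065], [-0.145, -0.989, -0.004], [-0.064, 0.013, -0.998]]
contact_force: [-0.6, 0.3, -0.4]
gripper_width: 0.0181
```

```bash
python3 chk.py w26;  python3 - <<'E'
from plan import *
from fit import *
s,p,R=S();w=arm.read_camera("wrist")
for r in arm.cut_out("granite_slab","wrist"):
    print(r["score"],r["uv"],r["region"].sum())
    if r["uv"][0]>350:
        x,f=fitbox(r["region"],[.665,.0243,-.145],(.092,.135,.026),w,s);print(x,f,x[:2]@ex,x[:2]@ey)
d=arm.read_camera("top");cv2.imwrite("pics/t26.png",cv2.resize(d["color"][120:300,170:370],None,fx=3,fy=3))
E
```

```text
[0.5203637  0.09123863 0.15426396] [[ 0.987 -0.144 -0.065]
 [-0.145 -0.989 -0.004]
 [-0.064  0.013 -0.998]] 34.625 [-0.6  0.3 -0.4] 0.018136289062855845 0.5014542716130649 0.16627231554436575
0.93 [487.4, 254.8] 22569
[ 0.66531676  0.02375649 -0.15167346] 109.92843627929688 0.654709966601402 0.12068811073211601
0.64 [244.3, 388.9] 499
```

View pics/w26.png

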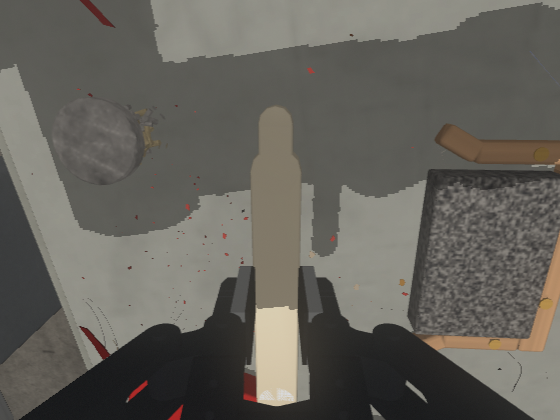

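View pics/t26.png

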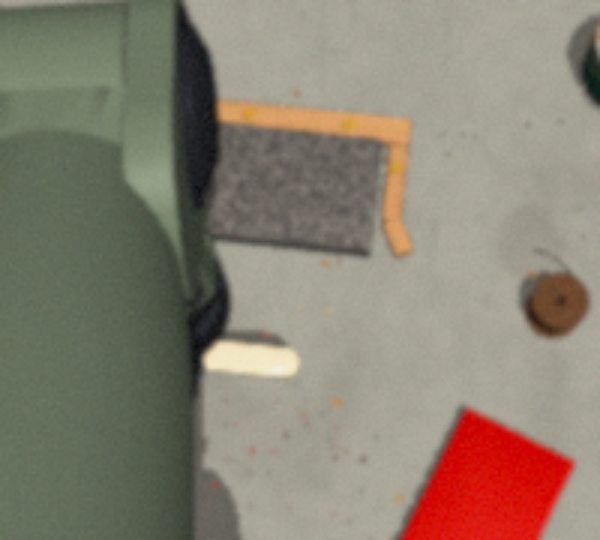

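```bash
python3 - <<'E'
from plan import *
from fit import *
s,p,R=S();w=arm.read_camera("wrist")
A=p2w((276,107),p[2]-.012,w,s);B=p2w((277,402),p[2]-.012,w,s);M=(A+B)/2;print(np.linalg.norm(A-B),R.T@(M-p))
q=np.array([.6663,.0242])
off=(R@np.array([0,(R.T@(M-p))[1],0]))[:2];print("off",off)
t=q  # TCP target
rowsR(p,R,[(t[0],t[1],.12,0.2,6),(t[0],t[1],.06,0,3)])
E
```

```text
0.1439183865981238 [-0.00022949 -0.00408598  0.01198837]
off [0.00058995 0.00404272]
[[0.0264, 0.0074, 0.0033, 0.03], [0.0265, 0.0073, 0.0033, 0.03], [0.0264, 0.0074, 0.0033, 0.03], [0.0265, 0.0073, 0.0033, 0.03], [0.0264, 0.0074, 0.0033, 0.03], [0.0265, 0.0073, 0.0032, 0.03]]
[[0.0014, -0.0003, 0.02, 0.0], [0.0015, -0.0003, 0.0199, 0.0], [0.0014, -0.0003, 0.02, 0.0]]
end [0.6663 0.0242 0.06  ] -0.1491 [-0.071  0.015 -0.997]
```

Emit:
step_arm(increments=[[0.0265, 0.0075, 0.003, 0], [0.0265, 0.0075, 0.003, 0], [0.0265, 0.0075, 0.003, 0], [0.0265, 0.0075, 0.003, 0], [0.0265, 0.0075, 0.003, 0], [0.02, 0.006, 0.003, 0], [0, 0, 0, 0], [0, 0, 0.02, 0], [0, 0, 0.015, 0], [0, 0, 0, 0]])

```text
clock: 36.17
tcp_pos: [0.6535, 0.0252, 0.0741]
ee_rot: [[0.985, -0.143, -0.092], [-0.144, -0.99, -0.003], [-0.09, 0.016, -0.996]]
contact_force: [0.1, -0.5, -0.6]
gripper_width: 0.0184
```

```bash
python3 chk.py w27; python3 - <<'E'
from plan import *
s,p,R=S();rowsR(p,R,[(.6663,.0242,.08,0.2,2),(.6663,.0242,.048,0,4)])
E
```

```text
[0.65349352 0.02523777 0.07409652] [[ 0.985 -0.143 -0.092]
 [-0.144 -0.99  -0.003]
 [-0.09   0.016 -0.996]] 36.175 [ 0.1 -0.5 -0.6] 0.01839568857422323 0.6427971702254421 0.12042641342705576
[[0.0055, -0.0004, -0.0027, 0.1], [0.0056, -0.0003, -0.0027, 0.1]]
[[0.0007, -0.0001, 0.008, 0.0], [0.0007, -0.0002, 0.0079, 0.0], [0.0007, -0.0001, 0.008, 0.0], [0.0007, -0.0001, 0.008, 0.0]]
end [0.6663 0.0242 0.048 ] -0.1483 [-0.088  0.016 -0.996]
```

View pics/w27.png

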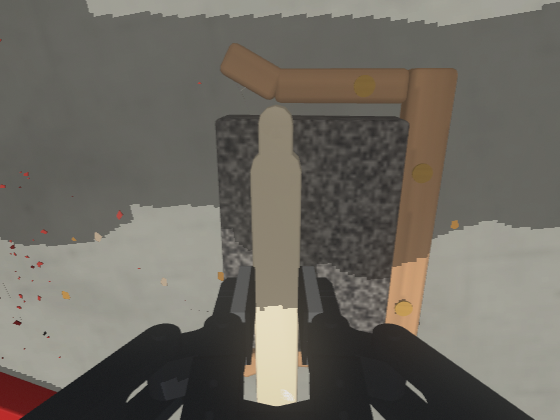

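Emit:
step_arm(increments=[[0.0065, -0.0005, 0, 0], [0.0065, -0.0005, 0, 0], [0.001, 0, 0.008, 0], [0.001, 0, 0.008, 0], [0.001, 0, 0.006, 0], [0, 0, 0, 0]])

```text
clock: 37.02
tcp_pos: [0.671, 0.0237, 0.0523]
ee_rot: [[0.986, -0.143, -0.086], [-0.144, -0.99, -0.003], [-0.085, 0.015, -0.996]]
contact_force: [-0.4, 1.1, -0.9]
gripper_width: 0.0187
```

```bash
python3 chk.py w28; python3 - <<'E'
from plan import *
s,p,R=S();rowsR(p,R,[(.6675,.0242,.046,0.2,2)])
E
```

```text
[0.67102212 0.0236684  0.05231624] [[ 0.986 -0.143 -0.086]
 [-0.144 -0.99  -0.003]
 [-0.085  0.015 -0.996]] 37.025 [-0.4  1.1 -0.9] 0.01869683103806082 0.6603669961761008 0.12143438278308104
[[-0.0017, -0.0, 0.0037, 0.1], [-0.0017, -0.0, 0.0037, 0.1]]
end [0.6675 0.0242 0.046 ] -0.148 [-0.084  0.015 -0.996]
```

View pics/w28.png

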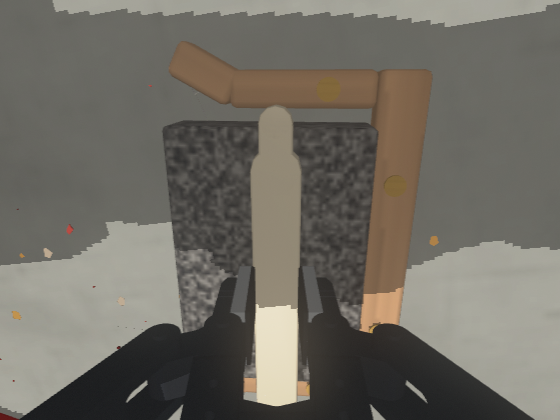

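Emit:
step_arm(increments=[[-0.002, 0, 0.003, 0], [-0.0015, 0, 0.003, 0], [0, 0, 0.001, 0], [0, 0, 0, 0]])

```text
clock: 37.62
tcp_pos: [0.6673, 0.0242, 0.0466]
ee_rot: [[0.986, -0.143, -0.084], [-0.143, -0.99, -0.003], [-0.083, 0.015, -0.996]]
contact_force: [-0.3, -0.1, -0.5]
gripper_width: 0.0181
```

```bash
python3 chk.py w29
```

```text
[0.66734541 0.02423606 0.04660651] [[ 0.986 -0.143 -0.084]
 [-0.143 -0.99  -0.003]
 [-0.083  0.015 -0.996]] 37.625 [-0.3 -0.1 -0.5] 0.01808176392881631 0.656646802236292 0.12145887082430751
```

View pics/w29.png

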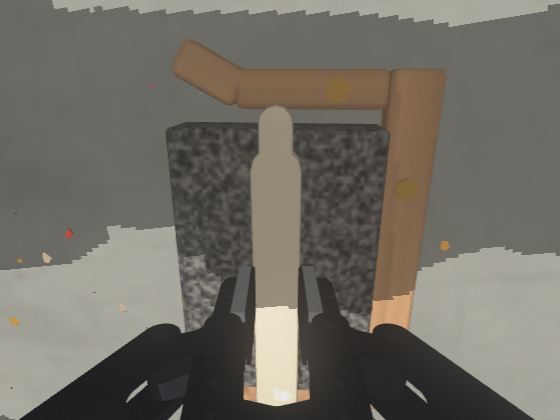

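View pics/w29_s.png

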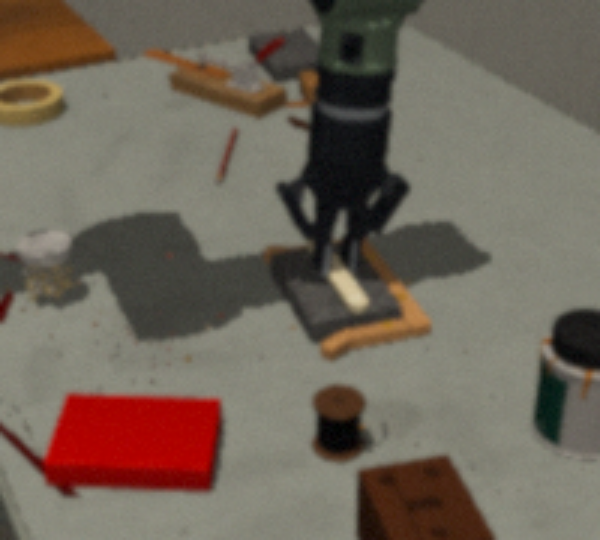

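Emit:
step_arm(increments=[[0, 0, 0.002, 0], [0, 0, 0.001, 0], [0, 0, 0, 0]])

```text
clock: 38.1
tcp_pos: [0.6674, 0.0242, 0.044]
ee_rot: [[0.986, -0.143, -0.083], [-0.143, -0.99, -0.003], [-0.082, 0.015, -0.997]]
contact_force: [0.3, -0.3, 1.0]
gripper_width: 0.0182
```

Emit:
step_arm(increments=[[0, 0, 0, 0], [0, 0, 0, 0], [0, 0, 0, 0]], grip=0.6)

```text
clock: 38.48
tcp_pos: [0.6676, 0.0242, 0.0439]
ee_rot: [[0.986, -0.143, -0.083], [-0.144, -0.99, -0.003], [-0.082, 0.015, -0.997]]
contact_force: [-0.5, 0.2, 0.1]
gripper_width: 0.0339
```

```bash
python3 chk.py w30
```

```text
[0.66758533 0.0241594  0.04394309] [[ 0.986 -0.143 -0.083]
 [-0.144 -0.99  -0.003]
 [-0.082  0.015 -0.997]] 38.475 [-0.5  0.2  0.1] 0.033916673653760034 0.6568953460392482 0.12141808207220439
```

View pics/w30.png

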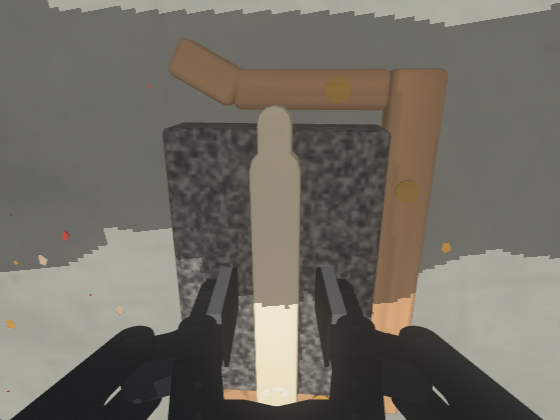

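Emit:
step_arm(increments=[[0, 0, -0.01, 0], [-0.001, 0, -0.03, 0], [-0.003, 0, -0.05, 0], [-0.003, 0.01, -0.055, 0], [0, 0.03, -0.03, 0], [0, 0.02, 0, 0], [0, 0, 0, 0]])

```text
clock: 39.45
tcp_pos: [0.6666, -0.0347, 0.2278]
ee_rot: [[0.987, -0.142, -0.082], [-0.142, -0.99, -0.004], [-0.081, 0.015, -0.997]]
contact_force: [0.2, 0.2, -0.3]
gripper_width: 0.0344
```

```bash
python3 chk.py w31; python3 - <<'E'
from plan import *
from fit import *
s,p,R=S();w=arm.read_camera("wrist")
for n,dm,z0 in(("granite_slab",(.092,.135,.026),0),("bone_folder",(.02,.15,.009),.026)):
  for r in arm.cut_out(n,"wrist"):
    print(n,r["score"],r["uv"],r["region"].sum())
    m=r["region"].astype(np.uint8)
    if n[0]=="g":
        k=np.ones((25,25),np.uint8);m=cv2.morphologyEx(cv2.copyMakeBorder(m,30,30,30,30,cv2.BORDER_CONSTANT),cv2.MORPH_CLOSE,k)[30:-30,30:-30]
    x,f=fitbox(m,[.666,.024,-.147],dm,w,s,z0);print(x,f,x[:2]@ex,x[:2]@ey)
E
```

```text
[ 0.6666429  -0.03467995  0.22779986] [[ 0.987 -0.142 -0.082]
 [-0.142 -0.99  -0.004]
 [-0.081  0.015 -0.997]] 39.45 [ 0.2  0.2 -0.3] 0.0344289983013433 0.6645580106901149 0.06307220489039506
granite_slab 0.72 [70.4, 267.8] 10631
[ 0.78266667 -0.60933333  3.053     ] 10401.99609375 0.8632799977401555 -0.4884689014911498
granite_slab 0.58 [271.4, 105.6] 13006
[ 0.6646676   0.02376203 -0.1497486 ] 82.9316635131836 0.6540669649729893 0.12059876647885664
bone_folder 0.62 [286.8, 105.1] 3902
[ 0.66640513  0.0248663  -0.14490476] 329.9619445800781 0.6556245474099708 0.12194500087424281
bone_folder 0.52 [391.0, 329.0] 801
[ 0.77377778 -0.48488889  1.27522222] 697.475830078125 0.8363081772868741 -0.3666577648894359
```

View pics/w31.png

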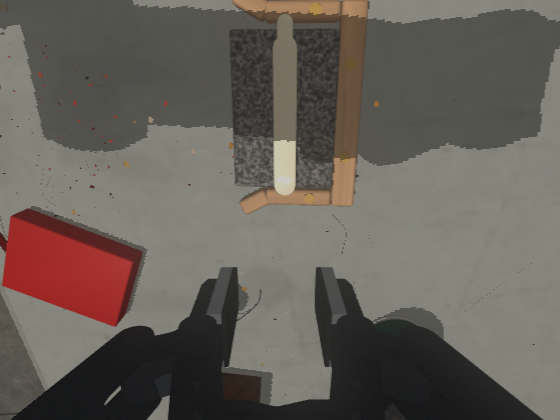

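View pics/w31_s.png

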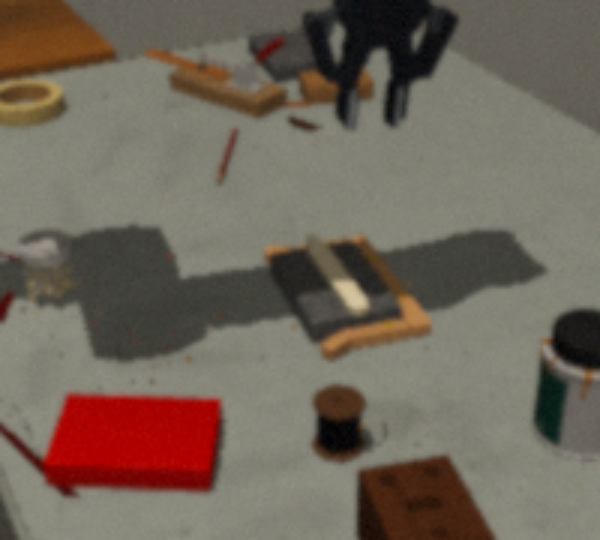

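```bash
python3 - <<'E'
from h import *
d=arm.read_camera("top")
z={"screw_jar":.066,"spool_black":.048,"glue_tin":.105}
for n in z:
    for r in arm.search_frame(n,"top")[:1]: print(n,np.round(r["uv"],1),p2w(r["uv"],z[n],d).round(4))
print(arm.observe()["contact_force"].round(1),arm.hand_in())
E
```

```text
spool_black [356.2 219.2] [ 0.5641 -0.176   0.048 ]
glue_tin [383.6 136.3] [ 0.7379 -0.2398  0.105 ]
the job is handed in; nothing more can be done
[ 0.1 -0.8 -0.7] None
```

The job is done and handed in at about 39.5 s on the clock. The slab is in the nest and the bone folder lies flat on it.

- **Slab:** I pushed the grey granite slab around the jar and into the nest in three pushes, without lifting it. It stopped against the back rail when the push force doubled from about 8 to 17 N. From the wrist camera it looked flush and within about 0.3° of the nest's angle.
- **Folder:** I drew it out of the stand and leaned it down with its foot on the bench. It slipped out of the pads near the end of that move, somewhere below about 41° from upright, so it dropped the rest of the way instead of being set down. It came to rest flat on the bench. I took a fresh hold across its middle and laid it on the slab.
- **Placing:** my last camera fit put the folder about 2 mm from the slab's centre and 0.3° off its length. The gripper was clear of everything at hand-in.
- **Disagreements:** the wrist camera placed the slab about 4 mm short of home compared with the top camera's estimate of the nest. I took this as calibration error because the slab looked flush. The tool was also tilted about 5° when I released the folder, which then settled flat.
- **Other contact:** pushing the slab had tilted the tool about 10°. I straightened it by pulling the fingertips against the outside of the nest's back rail at about 15 N.
- **Bystanders:** in the last top view the spool and glue tin were within about 5 mm of their start, about the detector's noise. The jar was not detected in that view, probably hidden by the arm. It showed in the last side picture at about its starting place, but I did not measure it again.

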